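# Release and unload the sample carousel

### The job

Empty the sample carousel: loosen its centre knob (left-hand thread, so unscrew it clockwise) all the way to free the carousel, and only then bring each pocket that holds a steel cup round to the open side of the clear cover, and lift the cup out there. Stand all the steel cups upright inside the sheet-steel tray, including the one that has fallen over on the bench, leave the knob loose, and do not disturb the stopwatch, wash bottle, tape or brass weight.

Things in the scene. Friction and masses are not known exactly. Their poses are not given: they have to be found in the camera images.
- turntable: fixed sample carousel: dark foot 230 mm across; origin at its underside's centre, on the vertical axis about which disc and knob turn; its -x axis points out of the open side. A clear D-shaped cover plate (92 to 98 mm above the bench, radius 112 mm) covers the rest; it ends in a straight edge 28 mm from the axis on the open side. Pockets under it cannot be reached from above
- opening (a point): point over the bench where a pocket's floor stands when that pocket faces the open side: 95 mm from the axis along the turntable's -x, 28 mm above the bench
- carousel (a joint): grey disc 280 mm across, its top 28 mm above the bench; angle in rad turned since the start, grows anticlockwise seen from above, no end stop within +-20 rad. Turn it only when the knob is loose: forcing it round against the clamp (more than 0.15 rad with the knob below 1.7 rad) spoils it. It takes about 0.1 N m and stays where it is left
- lock_knob (a joint): centre knob that clamps the carousel; LEFT-HAND thread: reading 0 = fully tight, grows as it is turned clockwise seen from above, which loosens it; the clamp is off the hub by 1.7 rad, the knob counts as loose beyond 2.4, stop at 3.4 rad. Needs about 0.12 N m; stays where it is left; does not rise or come off
- knob_grip (a point): on the axis, in the upper half of the knob's bar, 124 mm above the bench: the bar is 58 mm long (the point's x axis), 14 mm wide, from 106 to 136 mm above the bench, free all round
- pocket_0 (a point): centre of a pocket's floor on the carousel (28 mm above the bench): black ring 58 mm outside, 51 mm inside, 6 mm high, 95 mm from the axis; the four pockets are 90 degrees apart
- pocket_1 (a point): centre of a pocket's floor on the carousel (28 mm above the bench): black ring 58 mm outside, 51 mm inside, 6 mm high, 95 mm from the axis; the four pockets are 90 degrees apart
- pocket_2 (a point): centre of a pocket's floor on the carousel (28 mm above the bench): black ring 58 mm outside, 51 mm inside, 6 mm high, 95 mm from the axis; the four pockets are 90 degrees apart
- pocket_3 (a point): centre of a pocket's floor on the carousel (28 mm above the bench): black ring 58 mm outside, 51 mm inside, 6 mm high, 95 mm from the axis; the four pockets are 90 degrees apart
- post_0 (a point): upright steel post on the carousel's rim by which it is turned by hand, half-way between two pockets: 12 mm thick, 128 mm from the axis, from 28 to 66 mm above the bench (it passes outside the cover plate); this point is 10 mm below its top, on its axis
- post_1 (a point): upright steel post on the carousel's rim by which it is turned by hand, half-way between two pockets: 12 mm thick, 128 mm from the axis, from 28 to 66 mm above the bench (it passes outside the cover plate); this point is 10 mm below its top, on its axis
- post_2 (a point): upright steel post on the carousel's rim by which it is turned by hand, half-way between two pockets: 12 mm thick, 128 mm from the axis, from 28 to 66 mm above the bench (it passes outside the cover plate); this point is 10 mm below its top, on its axis
- post_3 (a point): upright steel post on the carousel's rim by which it is turned by hand, half-way between two pockets: 12 mm thick, 128 mm from the axis, from 28 to 66 mm above the bench (it passes outside the cover plate); this point is 10 mm below its top, on its axis
- cup_0_mid (a point): plain steel cup, 43 mm across, 50 mm high, flat bottom, open top, 120 g or so; this point is its centre (25 mm above its bottom), its z axis points from bottom to mouth. It stands in a pocket of the carousel at the start; not every start has it
- cup_1_mid (a point): plain steel cup, 43 mm across, 50 mm high, flat bottom, open top, 120 g or so; this point is its centre (25 mm above its bottom), its z axis points from bottom to mouth. It stands in a pocket of the carousel at the start; not every start has it
- cup_2_mid (a point): plain steel cup, 43 mm across, 50 mm high, flat bottom, open top, 120 g or so; this point is its centre (25 mm above its bottom), its z axis points from bottom to mouth. It stands in a pocket of the carousel at the start; not every start has it
- cup_3_mid (a point): plain steel cup, 43 mm across, 50 mm high, flat bottom, open top, 120 g or so; this point is its centre (25 mm above its bottom), its z axis points from bottom to mouth. It lies fallen on its side on the bench at the start
- tray: loose sheet-steel tray on the bench (1 kg), 200 mm (its x) by 220 mm (its y), floor 3 mm thick, rim 12 mm high and 3 mm thick; origin at the centre of its underside
- watch: grey stopwatch, 70x62x18 mm; bystander, origin at the centre of its underside
- wash: white wash bottle, 77 mm wide, 203 mm high with its bent spout; bystander, origin at the centre of its underside
- tape: roll of black tape lying flat, 56 mm across, 19 mm high; bystander, origin at the centre of its underside
- weight: brass weight with a neck, 32 mm across, 46 mm high; bystander, origin at the centre of its underside
Not all that is in view belongs to the job. What is shaped like the part that bears cup_1_mid but green is not meant.

How it is judged (in metres and radians):
On the way:
1. the knob is loosened clockwise (value of joint lock_knob above 2.4 rad), for 0.2 s.
At the end, for the whole second after the job is handed in: Every steel cup present stands upright (within 7 degrees) on the tray's floor inside its rim (centre within 85 mm of the tray's centre along its x and 95 mm along its y), at rest, and the knob reads more than 2.4 rad (angle between each of cup_0_mid, cup_1_mid, cup_2_mid, cup_3_mid's own z axis and vertical below 0.12 rad and x of cup_0_mid in the frame of tray between -0.085 and 0.085 m and y of cup_0_mid in the frame of tray between -0.095 and 0.095 m and z of cup_0_mid in the frame of tray between 0.02 and 0.035 m and linear speed of each of cup_0, cup_1, cup_2, cup_3 below 0.02 m/s and x of cup_1_mid in the frame of tray between -0.085 and 0.085 m and y of cup_1_mid in the frame of tray between -0.095 and 0.095 m and z of cup_1_mid in the frame of tray between 0.02 and 0.035 m and x of cup_2_mid in the frame of tray between -0.085 and 0.085 m and y of cup_2_mid in the frame of tray between -0.095 and 0.095 m and z of cup_2_mid in the frame of tray between 0.02 and 0.035 m and x of cup_3_mid in the frame of tray between -0.085 and 0.085 m and y of cup_3_mid in the frame of tray between -0.095 and 0.095 m and z of cup_3_mid in the frame of tray between 0.02 and 0.035 m and value of joint lock_knob above 2.4 rad); the robot touches nothing.
It fails at once if the carousel is forced round (more than 0.15 rad) while the knob is still tight (below 1.7 rad) (value of joint lock_knob below 1.7 rad and (value of joint carousel above 0.15 rad or value of joint carousel below -0.15 rad)).
It fails at once if a bystander (stopwatch, wash bottle, tape, brass weight) is moved more than 4 cm (distance of any of watch, wash, tape, weight from where it was at the start of the episode above 0.04 m).
Of cup_0, cup_1, cup_2 only 2 to 3 are there at a start; the rules pass over those that are not, and their reading is None.
At some moment in a run one of tray may be knocked a few centimetres aside while the robot is not near it.
Once in a run the grip may slacken for a moment while it holds something.
It also fails if it takes over 210 s, if anything falls off the work surface, if the arm or the gripper's body presses on something with over 40 N, if the wrist force passes 120 N, or if a joint passes its speed limit or range.

### The arm

A 7-joint arm with a two-finger parallel gripper is mounted at the origin on a cart in front of the work surface, level with it; the furniture and walls round the work are solid. World frame = base frame: x ahead of the robot, y to its left, z up, the work surface at z = 0. Lengths are in mm, angles in rad, forces in N, time in s.
With the tool pointing down it reaches from about 425 to 1025 mm from the base axis. Payload 9.4 kg.
Tool frame: the origin (TCP) lies midway between the tips of the shut fingers; the grasp point (between the pads) lies 19 mm behind it; z points along the fingers, y is the line along which they close (so a half turn about z gives the same grasp; the last joint's range is limited). The gripper opens to 93 mm and grips with 3 to 60 N. Pads are 15 mm wide; open, the fingers measure 128 mm over their backs; the gripper's body (75 mm by 188 mm) begins 65 mm behind the grasp point.
Start: joints at [1.187, 0.599, -0.003, 1.599, 0.002, 0.943, -0.08], TCP at [218.947, -691.149, 218.618] pointing down, gripper open.
Joint ranges: [-2.57, 2.57], [-0.35, 1.97], [-1.29, 1.29], [0.11, 2.56], [-1.05, 4.19], [0.11, 1.86], [-2.63, 2.63]. Speed limits (rad/s): [2.22, 2.22, 3.01, 3.01, 3.14, 3.14, 3.14].

### API

Orientations are given as a unit quaternion [w, x, y, z].
In Python, from station import manip gives the robot as it stands.
- The arm moves only by the shell command python3 -m inch 'ROWS' [OPENING] [FORCE]. ROWS is JSON, one flat list of numbers, 6 for each row, row after row: the shift along the tool's x, y, z scaled (see below), then the turn, a rotation vector about the tool's x, y, z scaled (see below). A call has 1 to 5 rows; each row is the pose to reach, as a shift and turn from the pose commanded when the call began, along the tool's axes at that moment; what a row does not reach only later rows make up. The controller multiplies each number of a shift by 15 cm and each number of a turn by 45 degrees. A row lasts 1/12 s, in which the tool goes at most 41.7 mm and 7.16 degrees, less where a joint would pass 70% of its speed; a pose out of reach is approached as far as the arm can. A call with a number of a shift or a turn outside -1 to 1 is refused whole. A call with a gripper value outside its range is refused whole. OPENING is the opening, from 0 (shut) to 1 (fully open), set as the call begins (- or left out, the last holds). The fingers move at their own pace and stop on an object; FORCE is the grip in N (left out, the last holds). Time passes only in rows, so rows that repeat a pose let the fingers close. It gives the time, the measured TCP pose, the force, the opening and the grip force at its end, in the units of the state.
- manip.state(): the state, without advancing time (a new reading comes with each control period).
- manip.camera(name): name is "side" or "top" or "wrist"; returns a dict with "color" (384x512x3 uint8, red, green, blue), "mtx" (3x3 intrinsics, pixels), "origin" and "orientation" of the camera in the world; the wrist camera has in their place "mount" (4x4, takes a point from camera to tool coordinates, whose origin is the TCP and whose axes are the flange's). Camera axes: x right, y up, looking along -z (the intrinsics and any distortion apply to the point x, -y, -z); pixel columns grow to the right and rows downward; lengths in mm; the calibration is good to about 2 mm. The wrist camera is an equidistant fisheye: a pixel r from the principal point sees the ray r / f radians off the axis. A picture is of the moment at which its call begins: read the wrist's pose just before it. There is no depth.
- manip.hand_in(): hands the job in; it is judged then, once.
Trained networks look in a picture, given as the dict that the camera call returned (one of the last four; its "shot" number tells which), for a name from the list of things; names that differ only in an ending like _2 or _b are one class to them, and where a whole thing is asked for, a point or a joint stands for the part that bears it (a point fixed in the world has none). Each returns a list of dicts, best first, with "confidence" (0 to 1); they miss things now and then, are a little off and sometimes report something else, mostly with a low value. They report only what shows in the picture. A call takes as long as a camera call. They do not tell look-alikes from the thing itself.
- manip.outline_of(name, picture): "pixels" (384x512 bool, what is visible of it) and "position" ([column, row] in pixels, amid what is visible of it).
The state is a dict: "t": time; "joints": joint angles; "dq": joint speeds; "effort": joint torques, N m; "eef_pos": TCP position; "ee_rot": TCP orientation; "wrist_force": force on the tool from outside, world axes, zero at the start; "torque": the same for the moment, N m; "width": finger opening in mm; "grip_force": force on a finger pad.
Only numpy, scipy, OpenCV 4.12 (cv2) and the standard library are available. Lean on these libraries where they do the work, as an engineer would, in place of code of your own. Each camera call takes 0.05 s, during which the arm holds its last target. There are 200 camera calls.

## Working session

There is one attempt and no reset: what is moved stays moved. The work goes in short steps, Python scripts to look and compute and a shell command to move; the robot and the scene stay as the last step left them, time stands still between calls to the robot, and variables do not carry over. Pictures are saved under pics/ and viewed, at most 14 in all, crops included, and the job is handed in when it is done.

```bash
ls; mkdir -p pics; cat > h.py <<'E'
import numpy as np, cv2
from scipy.spatial.transform import Rotation as R
from station import manip
def q2R(q): return R.from_quat([q[1],q[2],q[3],q[0]]).as_matrix()
def save(p,n): cv2.imwrite('pics/'+n+'.png',p['color'][:,:,::-1])
def ray(p,uv,st=None):
    """world ray origin,dir for a pixel"""
    K=np.array(p['mtx']);x=(uv[0]-K[0,2])/K[0,0];y=(uv[1]-K[1,2])/K[1,1]
    if 'mount' in p:
        r=np.hypot(x,y);s=np.sin(r)/r if r>1e-9 else 1
        d=np.array([x*s,-y*s,-np.cos(r)]);M=np.array(p['mount'])
        Rt=q2R(st['ee_rot']);o=Rt@M[:3,3]+np.array(st['eef_pos']);d=Rt@M[:3,:3]@d
    else:
        d=q2R(p['orientation'])@np.array([x,-y,-1]);o=np.array(p['origin'])
    return o,d/np.linalg.norm(d)
def atz(p,uv,z,st=None):
    o,d=ray(p,uv,st);return o+d*(z-o[2])/d[2]
def proj(p,P):
    c=q2R(p['orientation']).T@(np.array(P,float)-p['origin']);K=np.array(p['mtx'])
    return K[0,0]*c[0]/-c[2]+K[0,2],K[1,1]*-c[1]/-c[2]+K[1,2]
def tool(st,P):
    """world point -> shift along tool axes, in move units"""
    return q2R(st['ee_rot']).T@(np.array(P,float)-st['eef_pos'])/150
E
python3 - <<'E'
from h import *
s=manip.state();print({k:np.round(v,3) for k,v in s.items()})
print(np.round(q2R(s['ee_rot']),3))
for n in('top','side','wrist'):
    p=manip.camera(n);save(p,n+'0')
    print(n,{k:np.round(v,2).tolist() for k,v in p.items() if k!='color'})
    if n!='wrist':
      for t in('turntable','lock_knob','cup_0_mid','post_0','pocket_0','tray','watch','wash','tape','weight'):
        for r in manip.outline_of(t,p):
            if r['confidence']>.2: print(t,round(r['confidence'],2),np.round(r['position']),r['pixels'].sum(),np.round(atz(p,r['position'],0)))
E
```

```text
pics
{'t': np.float64(0.0), 'joints': array([ 1.187,  0.6  , -0.003,  1.6  ,  0.002,  0.943, -0.08 ]), 'dq': array([-0.   , -0.   ,  0.   , -0.002,  0.   ,  0.001,  0.001]), 'effort': array([ 0.0000e+00, -7.6507e+01,  1.4980e+00, -2.5235e+01, -5.2000e-02,
        1.7000e-02,  0.0000e+00]), 'eef_pos': array([ 218.791, -690.683,  217.776]), 'ee_rot': array([-0.001,  0.988,  0.153, -0.   ]), 'wrist_force': array([ 0.052, -0.148,  0.504]), 'torque': array([0.024, 0.01 , 0.037]), 'grip_force': np.float64(0.0), 'width': np.float64(93.211)}
[[ 0.953  0.302 -0.001]
 [ 0.302 -0.953  0.001]
 [-0.    -0.002 -1.   ]]
top {'mtx': [[458.74, 0.0, 255.36], [0.0, 458.74, 190.67], [0.0, 0.0, 1.0]], 'origin': [384.2, 81.68, 1863.15], 'orientation': [-0.7, -0.04, 0.04, 0.71], 'shot': 1}
turntable 0.58 [210. 173.] 1688 [658. 261.   0.]
lock_knob 0.46 [207. 175.] 45 [651. 270.   0.]
lock_knob 0.33 [197. 239.] 278 [390. 314.   0.]
cup_0_mid 0.46 [192. 187.] 86 [602. 332.   0.]
cup_0_mid 0.33 [212. 173.] 1676 [660. 252.   0.]
post_0 0.59 [211. 193.] 1777 [577. 256.   0.]
pocket_0 0.61 [211. 198.] 1733 [556.
[... 543 characters left out ...]
able 0.45 [205. 192.] 204 [799.  49.   0.]
lock_knob 0.7 [205. 188.] 174 [822.  20.   0.]
cup_0_mid 0.74 [199. 227.] 202 [655. 250.   0.]
post_0 0.7 [223. 230.] 2132 [588. 228.   0.]
pocket_0 0.8 [223. 232.] 2153 [582. 233.   0.]
tray 0.63 [339. 173.] 1342 [ 475. -359.    0.]
watch 0.91 [269. 260.] 487 [402. 286.   0.]
watch 0.67 [242. 216.] 319 [591. 128.   0.]
wash 0.92 [230. 168.] 766 [ 858. -181.    0.]
tape 0.5 [251. 190.] 134 [674. -47.   0.]
weight 0.7 [215. 274.] 300 [481. 401.   0.]
wrist {'mtx': [[297.32, 0.0, 255.67], [0.0, 297.32, 193.36], [0.0, 0.0, 1.0]], 'mount': [[0.0, 0.96, 0.26, 71.93], [1.0, -0.0, -0.0, 0.06], [-0.0, 0.26, -0.96, -166.69], [0.0, 0.0, 0.0, 1.0]], 'shot': 3}
```

```bash
python3 - <<'E'
import cv2
a=cv2.imread('pics/top0.png')[120:275,155:410];cv2.imwrite('pics/top0c.png',cv2.resize(a,None,fx=3.1,fy=3.1,interpolation=cv2.INTER_CUBIC))
a=cv2.imread('pics/side0.png')[130:310,150:410];cv2.imwrite('pics/side0c.png',cv2.resize(a,None,fx=3,fy=3,interpolation=cv2.INTER_CUBIC))
E
```

```text
(no output)
```

View pics/top0c.png

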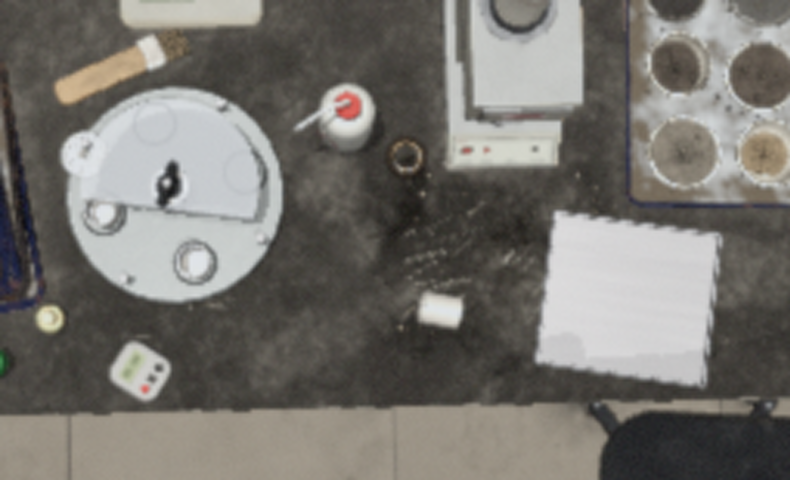

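View pics/side0c.png

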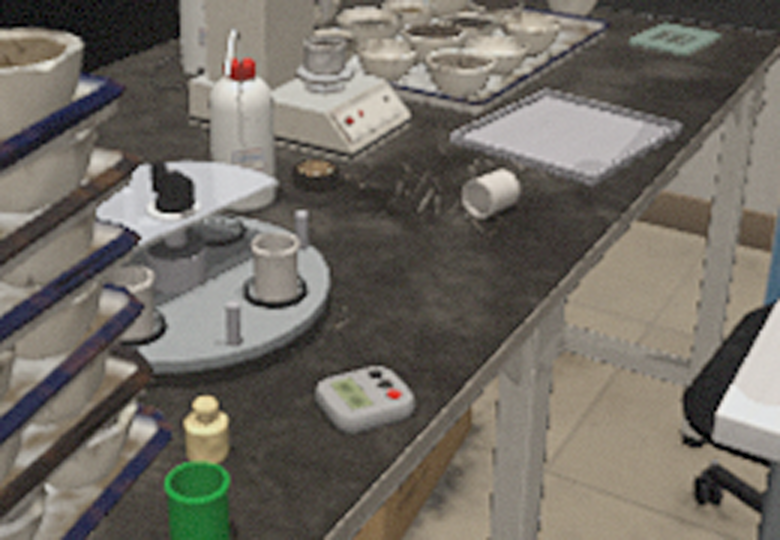

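The top crop shows the knob at about (168,186) and steel cups at (195,262) and (103,214). A white round object sits at the rim at (80,155), the fallen cup is at (441,310), and the tray is at (630,297). The green cup in the side view at (198,500) is a decoy, as are the ceramic bowls on the racks and plates. Next I'll move up for closer wrist views.

```bash

python3 -m inch '[0,0,-1,0,0,0.391, 0,0,-1,0,0,0.391, 0,0,-1,0,0,0.391, 0,0,-1,0,0,0.391,0,0,-1,0,0,0.391]' 1 20
python3 -m inch '[0.45,-1,0,0,0,0, 0.45,-1,0,0,0,0, 0.45,-1,0,0,0,0, 0.45,-1,0,0,0,0]'
python3 -m inch '[0.45,-1,0,0,0,0, 0.45,-1,0,0,0,0, 0.45,-1,0,0,0,0, 0.45,-1,0,0,0,0]'
python3 -m inch '[0.45,-1,0,0,0,0, 0.45,-1,0,0,0,0, 0.45,-1,0,0,0,0, 0.45,-1,0,0,0,0,0.45,-1,0,0,0,0]'
python3 - <<'E'
from h import *
s=manip.state();p=manip.camera('wrist');save(p,'w1');print(s['t'],s['eef_pos'],s['joints'])
for t in('tray','cup_0_mid','tape'):
    for r in manip.outline_of(t,p):
        if r['confidence']>.2: print(t,round(r['confidence'],2),np.round(r['position']),r['pixels'].sum(),np.round(atz(p,r['position'],0,s)))
E
python3 -m inch '[0.3,-1,0,0,0,0, 0.3,-1,0,0,0,0, 0.3,-1,0,0,0,0, 0.3,-1,0,0,0,0]'
python3 -m inch '[0.3,-1,0,0,0,0, 0.3,-1,0,0,0,0, 0.3,-1,0,0,0,0, 0.3,-1,0,0,0,0]'
python3 -m inch '[0.2,-1,0,0,0,0, 0.2,-1,0,0,0,0, 0.2,-1,0,0,0,0, 0.2,-1,0,0,0,0,0.2,-1,0,0,0,0]'
python3 - <<'E'
from h import *
s=manip.state();p=manip.camera('wrist');save(p,'w2');print(s['t'],s['eef_pos'],s['joints'])
for t in('turntable','lock_knob','cup_0_mid','post_0','pocket_0','watch','wash','tape','weight'):
    for r in manip.outline_of(t,p):
        if r['confidence']>.2: print(t,round(r['confidence'],2),np.round(r['position']),r['pixels'].sum(),np.round(atz(p,r['position'],28,s)))
E
```

```text
t: 1.57
eef_pos: [219.6, -693.2, 375.9]
ee_rot: [0.005, 1.0, -0.0, 0.002]
wrist_force: [0.7, 1.1, -0.3]
width: 93.1
grip_force: 0.0
t: 1.9
eef_pos: [287.0, -539.0, 368.0]
ee_rot: [-0.0, 1.0, 0.0, -0.0]
wrist_force: [0.7, -0.2, -0.1]
width: 93.0
grip_force: 0.0
t: 2.23
eef_pos: [354.4, -388.8, 368.4]
ee_rot: [-0.0, 1.0, 0.0, -0.0]
wrist_force: [0.7, -0.6, -0.6]
width: 93.0
grip_force: 0.0
t: 2.65
eef_pos: [424.5, -233.9, 368.6]
ee_rot: [-0.001, 1.0, 0.005, 0.001]
wrist_force: [0.2, -0.6, 0.2]
width: 93.2
grip_force: 0.0
2.65 [ 424.52827032 -233.86055304  368.56270523] [ 0.48942661  0.15199208 -0.11778528  1.92684756  0.01725913  1.06349192
 -1.19662791]
tray 0.66 [311. 130.] 13057 [ 470. -333.    0.]
cup_0_mid 0.66 [19. 54.] 2774 [672. 306.   0.]
cup_0_mid 0.53 [ 3. 88.] 51 [601. 363.   0.]
tape 0.79 [159.  32.] 542 [657. -53.   0.]
t: 3.18
eef_pos: [466.9, -90.1, 368.6]
ee_rot: [-0.0, 1.0, -0.001, 0.0]
wrist_force: [0.7, 0.7, 0.3]
width: 93.2
grip_force: 0.0
t: 3.52
eef_pos: [512.5, 60.2, 368.5]
ee_rot: [-0.0, 1.0, -0.001, 0.0]
wrist_force: [0.3, -0.8, 0.8]
width: 93.1
grip_force: 0.
[... 260 characters left out ...]
1730968 ]
turntable 0.78 [234.  94.] 11708 [647. 251.  28.]
turntable 0.63 [409. 204.] 583 [455. -87.  28.]
turntable 0.46 [230. 150.] 7240 [552. 259.  28.]
lock_knob 0.58 [230. 114.] 648 [615. 258.  28.]
cup_0_mid 0.87 [175. 133.] 447 [583. 354.  28.]
cup_0_mid 0.29 [234. 151.] 7084 [550. 251.  28.]
post_0 0.69 [236. 148.] 7277 [556. 248.  28.]
pocket_0 0.71 [236. 148.] 7637 [555. 249.  28.]
watch 0.97 [209. 235.] 973 [394. 300.  28.]
wash 0.94 [372.  65.] 2433 [711.  11.  28.]
wash 0.72 [402.  93.] 562 [665. -51.  28.]
wash 0.68 [233. 153.] 7145 [547. 253.  28.]
wash 0.23 [148. 200.] 260 [462. 414.  28.]
tape 0.7 [398.  93.] 494 [664. -44.  28.]
weight 0.51 [148. 201.] 270 [460. 415.  28.]
```

```bash
python3 - <<'E'
import cv2
a=cv2.imread('pics/w2.png')[40:260,110:370];cv2.imwrite('pics/w2c.png',cv2.resize(a,None,fx=2.7,fy=2.7,interpolation=cv2.INTER_CUBIC))
a=cv2.imread('pics/w1.png');cv2.imwrite('pics/w1c.png',a)
E
```

```text
(no output)
```

View pics/w2c.png

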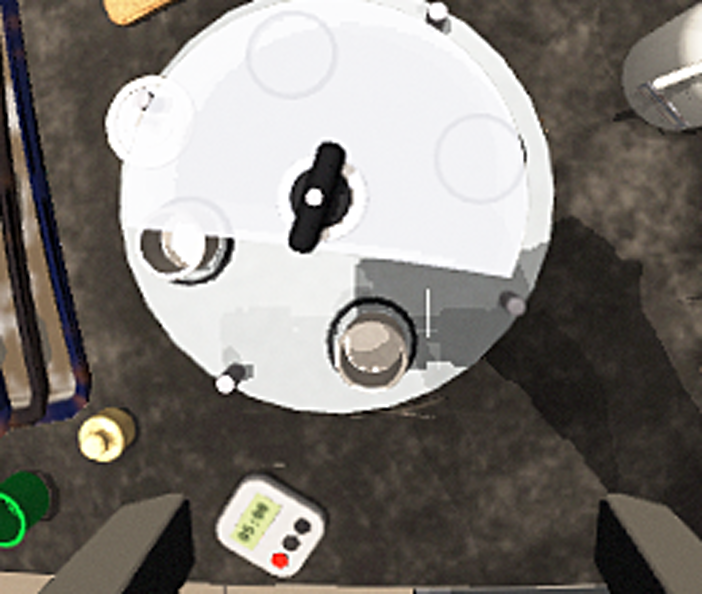

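View pics/w1c.png

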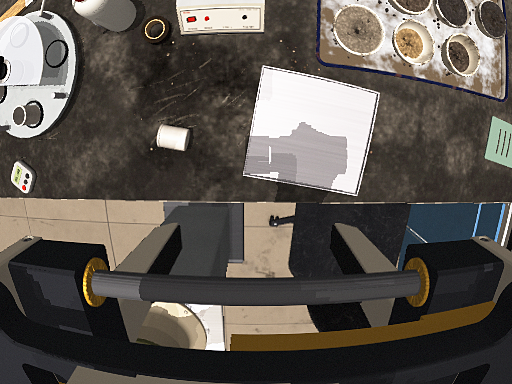

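The wrist crop shows the black knob bar at (315,197), running from (330,150) to (302,245). One steel cup is at (375,350), near the opening, and another at (185,250), half under the cover. The two far pockets, (290,55) and (480,158), are empty. The green cup at (20,510) is the decoy. The second picture shows the tray at (311,130) and the fallen cup at (173,137).

```bash
cat >> h.py <<'E'
def tri(rays):
    A=np.zeros((3,3));b=np.zeros(3)
    for o,d in rays: M=np.eye(3)-np.outer(d,d);A+=M;b+=M@o
    P=np.linalg.solve(A,b);return P,[np.linalg.norm((np.eye(3)-np.outer(d,d))@(P-o)) for o,d in rays]
E
python3 - <<'E'
from h import *
from scipy.optimize import least_squares
s=manip.state();p=manip.camera('wrist')
f=lambda x,y:(x/2.7+110,y/2.7+40)
t=manip.camera('top')
g=lambda x,y:(x/3.1+155,y/3.1+120)
print('round',tri([ray(p,f(150,120),s),ray(t,g(80,155))]))
W=[('knob',f(315,197),136),('kA',f(330,150),136),('kB',f(302,245),136)]
for n,uv,z in W: print(n,np.round(atz(p,uv,z,s)))
posts=np.array([atz(p,f(*c),66,s)[:2] for c in((437,12),(515,300),(226,384),(147,98))])
print(np.round(posts))
r=least_squares(lambda v:np.concatenate([posts[i]-v[:2]-128*np.array([np.cos(v[2]-i*np.pi/2),np.sin(v[2]-i*np.pi/2)]) for i in range(4)]),[650,260,-.8])
print('axis',r.x,r.fun.round(1))
for n,c in(('edgeL',(232,236)),('edgeR',(500,277))): print(n,np.round(atz(p,f(*c),98,s)))
print('cupnear rim',atz(p,f(378,345),78,s),'cup2 bottom ring',atz(p,f(185,252),34,s))
# top view same
print('top knob',atz(t,g(168,186),136))
pt=np.array([atz(t,g(*c),66)[:2] for c in((222,104),(262,238),(127,278))]);print(pt.round())
print('fallen top',atz(t,g(441,310),21))
print('tray corners',[atz(t,g(*c),12).round()[:2] for c in((555,212),(720,235),(706,385),(537,362))])
for n in('tray',):
  c=manip.outline_of(n,t)
  for r in c[:1]:
    q,_=cv2.findContours(r['pixels'].astype('uint8'),0,1);q=max(q,key=cv2.contourArea);b=cv2.boxPoints(cv2.minAreaRect(q))
    print('box',[atz(t,x,8).round()[:2] for x in b],r['confidence'])
E
```

```text
round (array([679.99703854, 386.14720374, -46.60778613]), [np.float64(1.5136751154790484), np.float64(1.5136751154789956)])
knob [615. 246. 136.]
kA [639. 238. 136.]
kB [592. 253. 136.]
[[726. 182.]
 [555. 135.]
 [504. 309.]
 [680. 353.]]
axis [ 6.16176826e+02  2.44767126e+02 -5.21056195e-01] [-1.5  0.7  2.6  1.4 -0.8  0.7 -0.3 -2.8]
edgeL [595. 296.  98.]
edgeR [572. 149.  98.]
cupnear rim [529.9314361  216.11146548  78.        ] cup2 bottom ring [583.45523075 339.55747188  34.        ]
top knob [612.34683533 249.95879052 136.        ]
[[726. 186.]
 [552. 138.]
 [505. 310.]]
fallen top [458.09573205 -90.15632461  21.        ]
tray corners [array([ 583., -244.]), array([ 548., -459.]), array([ 354., -431.]), array([ 388., -213.])]
box [array([ 386., -204.]), array([ 590., -239.]), array([ 554., -466.]), array([ 352., -428.])] 0.75
```

The first target is the black knob bar at wrist crop (315,197), which has no look-alike. I'll turn the tool half round so joint 7 keeps range for clockwise loosening, then check from above.

```bash

python3 -m inch '[0.48,-0.22,0,0,0,-0.75,0.48,-0.22,0,0,0,-0.75,0.48,-0.22,0,0,0,-0.75,0.48,-0.22,0,0,0,-0.75,0.48,-0.22,0,0,0,-0.75]' >/dev/null
python3 -m inch '[0,0,0,0,0,-0.75,0,0,0,0,0,-0.75,0,0,0,0,0,-0.75,0,0,0,0,0,-0.75,0,0,0,0,0,-0.75]' >/dev/null
python3 -m inch '[0,0,0,0,0,-0.75,0,0,0,0,0,-0.75,0,0,0,0,0,-0.75,0,0,0,0,0,-0.75,0,0,0,0,0,-0.75]' >/dev/null
python3 -m inch '[0,0,0,0,0,-0.75,0,0,0,0,0,-0.75,0,0,0,0,0,-0.75,0,0,0,0,0,-0.75,0,0,0,0,0,-0.75]' >/dev/null
python3 -m inch '[0,0,0,0,0,-0.607,0,0,0,0,0,-0.607,0,0,0,0,0,-0.607,0,0,0,0,0,-0.607,0,0,0,0,0,-0.607]'
cat > look.py <<'E'
import sys
from h import *
s=manip.state();p=manip.camera('wrist');save(p,sys.argv[1]);z=float(sys.argv[2])
print(round(s['t'],1),np.round(s['eef_pos'],1),'q7',s['joints'][6].round(2),'yaw',np.degrees(np.arctan2(q2R(s['ee_rot'])[1,0],q2R(s['ee_rot'])[0,0])).round(1))
for t in sys.argv[3:]:
    for r in manip.outline_of(t,p):
        if r['confidence']>.25:
            q,_=cv2.findContours(r['pixels'].astype('uint8'),0,1);q=max(q,key=cv2.contourArea);b=cv2.boxPoints(cv2.minAreaRect(q))
            print(t,round(r['confidence'],2),np.round(r['position']),r['pixels'].sum(),np.round(atz(p,r['position'],z,s)),'box',[atz(p,x,z,s).round()[:2].tolist() for x in b])
E
python3 look.py w3 136 lock_knob cup_0_mid
```

```text
t: 6.67
eef_pos: [613.9, 241.4, 368.2]
ee_rot: [-0.0, 0.152, 0.988, -0.0]
wrist_force: [0.3, -0.3, 0.5]
width: 93.3
grip_force: 0.0
6.7 [613.9 241.4 368.2] q7 0.32 yaw 162.5
lock_knob 0.83 [266. 166.] 612 [615. 256. 136.] box [[588.0, 237.0], [585.0, 267.0], [640.0, 272.0], [643.0, 240.0]]
cup_0_mid 0.88 [314. 124.] 507 [578. 334. 136.] box [[564.0, 315.0], [570.0, 355.0], [597.0, 351.0], [590.0, 310.0]]
cup_0_mid 0.65 [251. 116.] 7741 [543. 257. 136.] box [[494.0, 140.0], [479.0, 355.0], [619.0, 369.0], [639.0, 146.0]]
```

View pics/w3.png

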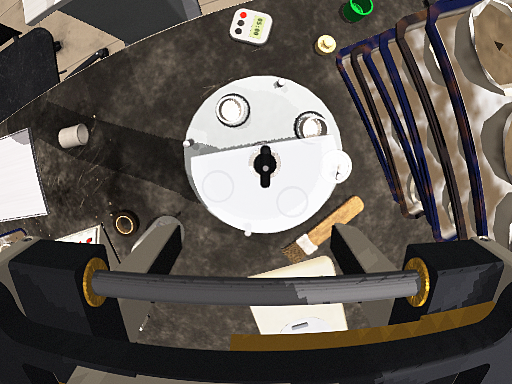

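The bar is vertical in the image, from (264,147) to (265,186), so it lines up with the tool. The rack edge on the right at (340,55)-(405,205) needs a clearance check.

```bash
python3 - <<'E'
from h import *
s=manip.state();p=manip.camera('wrist');t=manip.camera('top');S=manip.camera('side')
for uv in((265,168),(264,147),(265,186)): print('knob',atz(p,uv,138,s).round(1))
print('tri knob',tri([ray(p,(265,168),s),ray(t,(209.2,180))]))
print('cup near rim',atz(p,(233,108),78,s).round(1),'cup2',atz(p,(311,124),78,s).round(1),'round',tri([ray(p,(336,166),s),ray(t,(180.8,170))]),)
print('rack top corner',tri([ray(p,(338,55),s),ray(t,(155+3.1*0+8/3.1,120+68/3.1))])[0].round(), [atz(t,(155+x/3.1,120+y/3.1),z).round() for x,y in((8,68),(43,300)) for z in(0,250)])
m=atz(p,(265,167),138,s);print('shift',tool(s,[m[0],m[1],107]).round(3))
E
```

```text
knob [616.1 253.2 138. ]
knob [588.4 260.6 138. ]
knob [640.1 245.7 138. ]
tri knob (array([616.08293791, 251.95984603, 125.37326732]), [np.float64(2.50275697932602), np.float64(2.5027569793261075)])
cup near rim [523.2 233.7  78. ] cup2 [582.5 340.4  78. ] round (array([671.50915364, 374.44598509,  21.80258646]), [np.float64(1.4527552798210712), np.float64(1.4527552798209311)])
rack top corner [593. 243. 797.] [array([793., 475.,   0.]), array([739., 422., 250.]), array([483., 429.,   0.]), array([470., 382., 250.])]
shift [0.018 0.078 1.743]
```

```bash

python3 -m inch '[0.018,0.06,0.8,0,0,0,0.018,0.06,0.8,0,0,0,0.018,0.06,0.8,0,0,0,0.018,0.06,0.8,0,0,0,0.018,0.06,0.8,0,0,0]' 
python3 look.py w4 137 lock_knob
python3 - <<'E'
import cv2
a=cv2.imread('pics/w4.png')[100:300,130:400];cv2.imwrite('pics/w4c.png',cv2.resize(a,None,fx=2.5,fy=2.5))
E
```

```text
t: 7.38
eef_pos: [613.3, 250.9, 247.9]
ee_rot: [-0.001, 0.154, 0.988, -0.001]
wrist_force: [1.2, 0.4, 1.3]
width: 92.8
grip_force: 0.0
7.4 [613.3 250.9 247.9] q7 0.22 yaw 162.3
lock_knob 0.93 [260. 189.] 1186 [612. 255. 137.] box [[627.0, 224.0], [580.0, 257.0], [597.0, 281.0], [645.0, 249.0]]
lock_knob 0.63 [335.  27.] 526 [482. 371. 137.] box [[478.0, 356.0], [466.0, 383.0], [488.0, 391.0], [499.0, 363.0]]
lock_knob 0.49 [242.  11.] 1291 [443. 291. 137.] box [[422.0, 270.0], [439.0, 319.0], [467.0, 309.0], [451.0, 262.0]]
```

View pics/w4c.png

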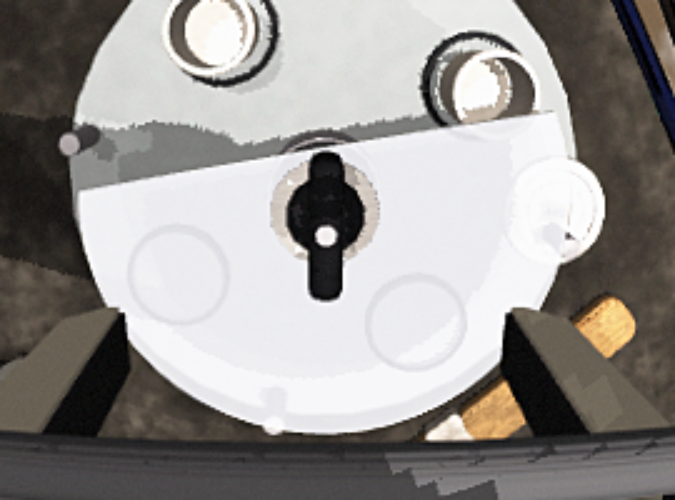

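The knob bar runs from (325,152) to (325,300) in the crop. It lies centred between the fingers, its centre dot at (326,236).

```bash
python3 - <<'E'
from h import *
s=manip.state();p=manip.camera('wrist')
for uv in((260,190.4),(260.4,194.4),(260,160.8),(260,220)): m=atz(p,uv,136,s);print(m.round(1),tool(s,[m[0],m[1],106]).round(3))
E
```

```text
[615.7 255.7 136. ] [0.001 0.022 0.967]
[619.7 254.8 136. ] [-0.026  0.025  0.968]
[587.8 264.5 136. ] [0.197 0.022 0.967]
[645.2 246.4 136. ] [-0.205  0.023  0.968]
```

```bash

python3 -m inch '[-0.005,0.022,0.945,0,0,0,-0.005,0.022,0.945,0,0,0,-0.005,0.022,0.945,0,0,0,-0.005,0.022,0.945,0,0,0,-0.005,0.022,0.945,0,0,0]' 
python3 -m inch '[0,0,0,0,0,0,0,0,0,0,0,0,0,0,0,0,0,0,0,0,0,0,0,0,0,0,0,0,0,0]' 0 25
python3 -m inch '[0,0,0,0,0,0,0,0,0,0,0,0,0,0,0,0,0,0,0,0,0,0,0,0,0,0,0,0,0,0]' 
python3 look.py w5 137
```

```text
t: 7.95
eef_pos: [615.0, 253.2, 104.8]
ee_rot: [-0.001, 0.154, 0.988, -0.001]
wrist_force: [-1.1, -0.3, 0.1]
width: 93.4
grip_force: 0.0
t: 8.37
eef_pos: [616.2, 254.3, 108.4]
ee_rot: [0.001, 0.154, 0.988, 0.0]
wrist_force: [0.8, -0.2, 0.1]
width: 64.4
grip_force: 0.0
t: 8.78
eef_pos: [615.7, 254.5, 106.9]
ee_rot: [0.0, 0.154, 0.988, 0.0]
wrist_force: [-0.1, 0.4, -1.5]
width: 32.4
grip_force: 25.0
8.8 [615.7 254.5 106.9] q7 0.08 yaw 162.3
```

```bash

python3 -m inch '[0,0,0,0,0,0,0,0,0,0,0,0,0,0,0,0,0,0,0,0,0,0,0,0,0,0,0,0,0,0]' 
python3 -m inch '[0,0,0,0,0,0.1,0,0,0,0,0,0.2,0,0,0,0,0,0.3,0,0,0,0,0,0.4,0,0,0,0,0,0.5]' 
python3 - <<'E'
from h import *
s=manip.state();print(s['joints'].round(2),s['torque'].round(3))
E
```

```text
t: 9.25
eef_pos: [615.6, 254.5, 106.8]
ee_rot: [0.0, 0.154, 0.988, 0.0]
wrist_force: [1.7, 3.3, -1.6]
width: 31.6
grip_force: 25.0
t: 9.67
eef_pos: [615.9, 255.0, 106.9]
ee_rot: [0.0, 0.345, 0.939, 0.001]
wrist_force: [2.7, 4.2, -3.8]
width: 32.1
grip_force: 25.0
[ 0.    0.78 -0.79  1.8   0.71  0.87 -0.25] [ 1.07  -0.811  0.154]
```

```bash

python3 -m inch '[0,0,0,0,0,0.15,0,0,0,0,0,0.3,0,0,0,0,0,0.45,0,0,0,0,0,0.6,0,0,0,0,0,0.75]' 
python3 look.py w6 137
python3 - <<'E'
import cv2
a=cv2.imread('pics/w6.png')[40:384,80:430];cv2.imwrite('pics/w6c.png',cv2.resize(a,None,fx=1.7,fy=1.7))
E
```

```text
t: 10.08
eef_pos: [616.7, 255.4, 106.9]
ee_rot: [0.0, 0.604, 0.797, 0.002]
wrist_force: [5.8, 5.6, -7.6]
width: 31.7
grip_force: 25.0
10.1 [616.7 255.4 106.9] q7 -0.74 yaw 105.8
```

View pics/w6c.png

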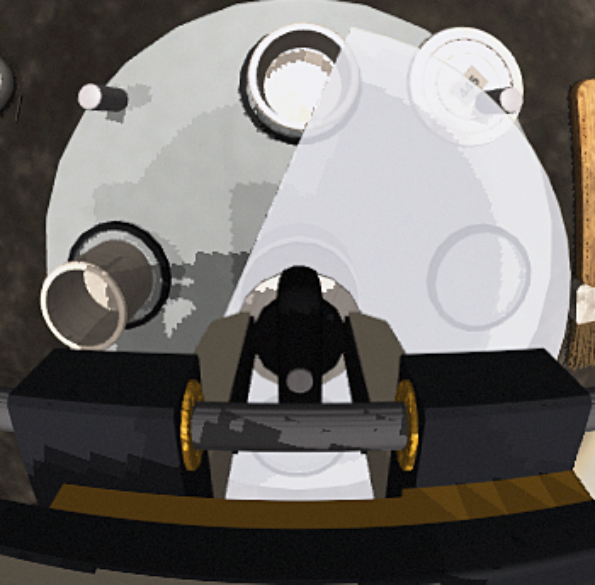

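The bar, at (298,330), still lines up with the fingers and follows the turn. The carousel hasn't moved. I'll carry on clockwise.

```bash

python3 -m inch '[0,0,0,0,0,0.15,0,0,0,0,0,0.3,0,0,0,0,0,0.45,0,0,0,0,0,0.6,0,0,0,0,0,0.75]' 
python3 -m inch '[0,0,0,0,0,0.15,0,0,0,0,0,0.3,0,0,0,0,0,0.45,0,0,0,0,0,0.6,0,0,0,0,0,0.75]' 
python3 -m inch '[0,0,0,0,0,0.15,0,0,0,0,0,0.3,0,0,0,0,0,0.45,0,0,0,0,0,0.6,0,0,0,0,0,0.75]' 
python3 look.py w7 137
python3 - <<'E'
import cv2
a=cv2.imread('pics/w7.png')[40:384,80:430];cv2.imwrite('pics/w7c.png',cv2.resize(a,None,fx=1.7,fy=1.7))
E
```

```text
t: 10.55
eef_pos: [617.6, 255.4, 107.0]
ee_rot: [-0.0, 0.809, 0.588, 0.002]
wrist_force: [8.8, 5.3, -8.5]
width: 32.1
grip_force: 25.0
t: 10.97
eef_pos: [618.4, 254.9, 107.0]
ee_rot: [-0.0, 0.945, 0.327, 0.003]
wrist_force: [10.6, 3.3, -8.7]
width: 32.0
grip_force: 25.0
t: 11.38
eef_pos: [618.7, 254.0, 107.0]
ee_rot: [-0.001, 0.999, 0.039, 0.003]
wrist_force: [10.0, 1.3, -8.6]
width: 32.0
grip_force: 25.0
11.4 [618.7 254.  107. ] q7 -2.11 yaw 4.4
```

View pics/w7c.png

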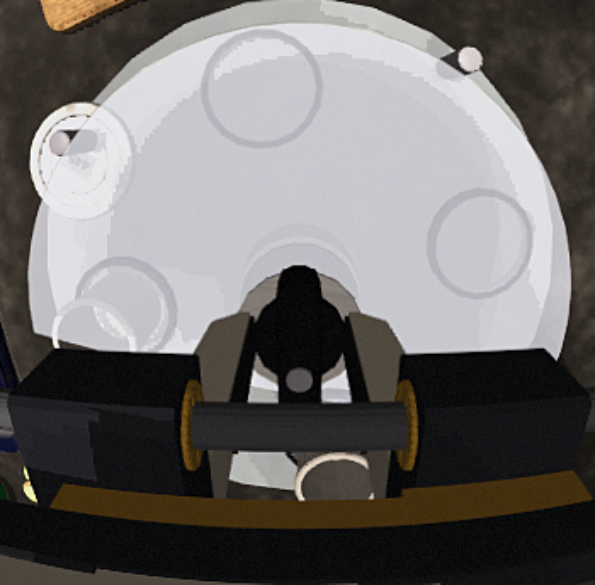

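```bash

python3 -m inch '[0,0,0,0,0,0.1,0,0,0,0,0,0.22,0,0,0,0,0,0.22,0,0,0,0,0,0.22]' 
python3 -m inch '[0,0,0,0,0,0,0,0,0,0,0,0,0,0,0,0,0,0,0,0,0,0,0,0,0,0,0,0,0,0]' 1
python3 -m inch '[0,0,0,0,0,0,0,0,0,0,0,0,0,0,0,0,0,0,0,0,0,0,0,0,0,0,0,0,0,0]'
python3 -m inch '[0,0,-0.9,0,0,0,0,0,-0.9,0,0,0,0,0,-0.9,0,0,0,0,0,-0.9,0,0,0]' >/dev/null
python3 -m inch '[-0.6,0.21,0,0,0,-0.45,-0.6,0.21,0,0,0,-0.45,-0.6,0.21,0,0,0,-0.45,-0.6,0.21,0,0,0,-0.45,-0.6,0.21,0,0,0,-0.45]'
python3 -m inch '[0,0,0,0,0,0]'
python3 look.py w8 78 cup_0_mid lock_knob
python3 - <<'E'
import cv2
a=cv2.imread('pics/w8.png')[20:340,80:430];cv2.imwrite('pics/w8c.png',cv2.resize(a,None,fx=1.8,fy=1.8))
E
```

```text
t: 11.77
eef_pos: [618.7, 253.8, 107.0]
ee_rot: [-0.0, 0.999, -0.045, 0.003]
wrist_force: [10.7, 0.9, -8.0]
width: 31.7
grip_force: 25.0
t: 12.18
eef_pos: [615.1, 254.0, 106.8]
ee_rot: [0.0, 0.999, -0.044, -0.0]
wrist_force: [0.4, 0.5, -0.2]
width: 60.5
grip_force: 0.0
t: 12.6
eef_pos: [615.5, 254.1, 106.8]
ee_rot: [0.0, 0.999, -0.044, -0.0]
wrist_force: [0.4, -0.2, -0.1]
width: 91.6
grip_force: 0.0
t: 13.35
eef_pos: [523.5, 230.6, 242.4]
ee_rot: [-0.0, 0.991, 0.131, 0.001]
wrist_force: [-0.5, 0.4, 0.6]
width: 93.2
grip_force: 0.0
t: 13.43
eef_pos: [524.5, 230.9, 242.1]
ee_rot: [-0.0, 0.991, 0.13, 0.001]
wrist_force: [0.5, -0.3, -0.8]
width: 93.1
grip_force: 0.0
13.4 [524.5 230.9 242.1] q7 -1.95 yaw 15.0
cup_0_mid 0.63 [175.  98.] 867 [591. 343.  78.] box [[573.0, 367.0], [602.0, 365.0], [597.0, 315.0], [568.0, 318.0]]
cup_0_mid 0.56 [231. 149.] 10578 [550. 266.  78.] box [[494.0, 381.0], [604.0, 372.0], [601.0, 134.0], [489.0, 128.0]]
lock_knob 0.81 [259.  92.] 1277 [619. 252.  78.] box [[646.0, 280.0], [656.0, 245.0], [594.0, 228.0], [585.0, 264.0]]
lock_knob 0.57 [232. 150.] 10997 [548. 264.  78.] box [[494.0, 383.0], [605.0, 373.0], [599.0, 133.0], [487.0, 129.0]]
```

View pics/w8c.png

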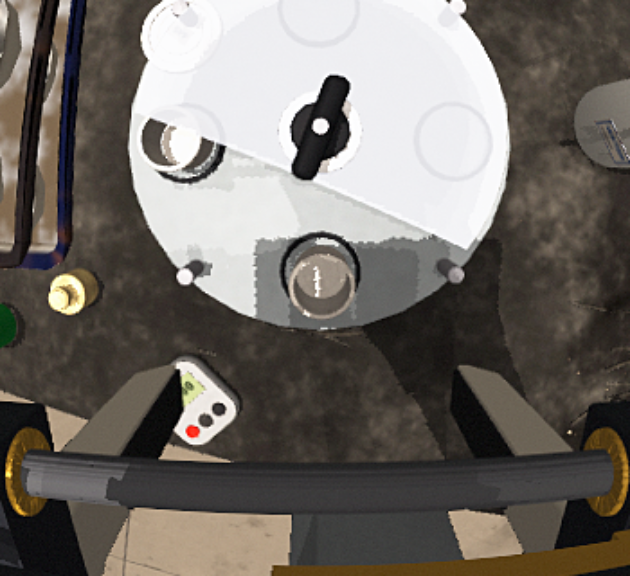

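The knob has turned well round. The near cup's rim centre is at (322,285) in the crop, lined up with the gripper. The second cup is at (180,145), partly under the cover.

```bash
python3 - <<'E'
from h import *
s=manip.state();p=manip.camera('wrist')
m=atz(p,(258.9,178.3),78,s);print(m.round(1),tool(s,[m[0],m[1],40]).round(3))
m=atz(p,(80+320/1.8,20+270/1.8),34,s);print('ring',m.round(1),tool(s,[m[0],m[1],40]).round(3))
E
```

```text
[524.3 227.1  78. ] [-0.006  0.026  1.343]
ring [525.2 228.3  34. ] [0.002 0.019 1.343]
```

```bash

python3 -m inch '[0,0.02,0.8,0,0,0,0,0.02,0.8,0,0,0,0,0.02,0.8,0,0,0,0,0.02,0.8,0,0,0]' >/dev/null
python3 -m inch '[0,0,0.18,0,0,0,0,0,0.36,0,0,0,0,0,0.54,0,0,0,0,0,0.54,0,0,0]' 
python3 -m inch '[0,0,0,0,0,0,0,0,0,0,0,0,0,0,0,0,0,0,0,0,0,0,0,0,0,0,0,0,0,0]' 0 25
python3 -m inch '[0,0,0,0,0,0,0,0,0,0,0,0,0,0,0,0,0,0,0,0,0,0,0,0,0,0,0,0,0,0]' >/dev/null
python3 -m inch '[0,0,-0.1,0,0,0,0,0,-0.2,0,0,0,0,0,-0.3,0,0,0,0,0,-0.4,0,0,0,0,0,-0.5,0,0,0]'
```

```text
t: 14.3
eef_pos: [523.0, 227.5, 38.3]
ee_rot: [0.001, 0.991, 0.132, -0.002]
wrist_force: [-0.5, -0.3, 1.0]
width: 93.1
grip_force: 0.0
t: 14.72
eef_pos: [524.7, 228.0, 42.3]
ee_rot: [-0.0, 0.991, 0.132, 0.001]
wrist_force: [0.6, -0.3, 0.1]
width: 64.3
grip_force: 0.0
t: 15.55
eef_pos: [523.5, 227.6, 116.2]
ee_rot: [0.0, 0.991, 0.132, -0.0]
wrist_force: [-0.0, 0.4, -0.3]
width: 41.3
grip_force: 25.0
```

```bash

python3 -m inch '[0,0,-0.8,0,0,0.515,0,0,-0.8,0,0,0.515,0,0,-0.8,0,0,0.515,0,0,-0.8,0,0,0.515,0,0,-0.8,0,0,0.515]' >/dev/null
python3 -m inch '[0.05,1,0,0,0,0,0.05,1,0,0,0,0,0.05,1,0,0,0,0,0.05,1,0,0,0,0]' >/dev/null
python3 -m inch '[0.05,1,0,0,0,0,0.05,1,0,0,0,0,0.05,1,0,0,0,0,0.05,1,0,0,0,0]' 
python3 -m inch '[0.05,1,0,0,0,0,0.05,1,0,0,0,0,0.05,1,0,0,0,0,0.05,1,0,0,0,0,0.05,1,0,0,0,0]' 
python3 -m inch '[0,0,0,0,0,0,0,0,0,0,0,0]' 
python3 look.py w9 8 tray cup_0_mid
```

```text
t: 16.63
eef_pos: [494.7, -75.7, 234.3]
ee_rot: [0.001, 0.998, -0.071, -0.002]
wrist_force: [0.2, -0.3, -1.3]
width: 41.2
grip_force: 25.0
t: 17.05
eef_pos: [481.0, -226.9, 234.2]
ee_rot: [0.001, 0.997, -0.073, -0.002]
wrist_force: [-0.4, -0.7, -0.9]
width: 41.0
grip_force: 25.0
t: 17.22
eef_pos: [482.7, -220.0, 234.6]
ee_rot: [-0.001, 0.998, -0.069, -0.001]
wrist_force: [-0.5, -0.0, -2.1]
width: 40.9
grip_force: 25.0
17.2 [ 482.7 -220.   234.6] q7 -1.4 yaw -7.9
tray 0.66 [  2. 245.] 101 [410. 301.   8.] box [[398.0, 318.0], [426.0, 301.0], [424.0, 266.0], [397.0, 282.0]]
tray 0.6 [337. 158.] 19874 [ 480. -333.    8.] box [[395.0, -202.0], [586.0, -244.0], [553.0, -463.0], [336.0, -440.0]]
tray 0.42 [122.  67.] 912 [653. -56.   8.] box [[653.0, -8.0], [700.0, -36.0], [665.0, -88.0], [620.0, -61.0]]
cup_0_mid 0.5 [ 14. 142.] 4183 [593. 179.   8.] box [[739.0, 192.0], [707.0, 104.0], [463.0, 170.0], [474.0, 273.0]]
cup_0_mid 0.35 [  4. 244.] 80 [412. 293.   8.] box [[424.0, 302.0], [422.0, 271.0], [399.0, 285.0], [400.0, 317.0]]
```

View pics/w9.png

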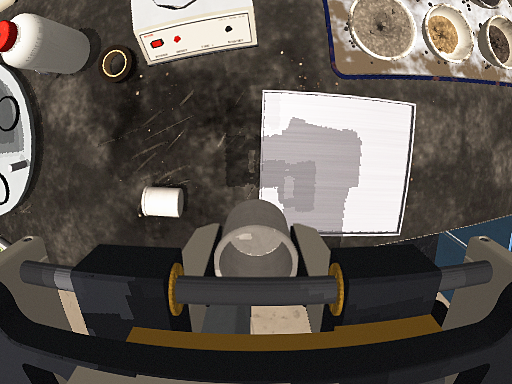

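The cup is held upright. The tray corners are at about (263,91), (415,103) and (401,235). The fallen cup is at (163,202) with its axis along the image horizontal.

```bash
cat > tray.py <<'E'
import sys
from h import *
def tray(p,s):
    r=manip.outline_of('tray',p);r=max(r,key=lambda r:r['pixels'].sum())
    q,_=cv2.findContours(r['pixels'].astype('uint8'),0,1);q=max(q,key=cv2.contourArea).reshape(-1,2)
    W=np.array([atz(p,u,6,s)[:2] for u in q]).astype(np.float32)
    return cv2.minAreaRect(W),r['confidence']
E
python3 - <<'E'
from tray import *
s=manip.state();p=manip.camera('wrist');t=manip.camera('top')
print(tray(p,s),tray(t,None))
C=[atz(p,u,12,s)[:2] for u in((263,91),(415,103),(401,235))];print(np.round(C),((C[0]+C[2])/2).round(1))
for u in((143,202),(184,202),(163,202)): print('fallen',atz(p,u,30,s).round())
E
```

```text
(((466.1351623535156, -336.4407043457031), (224.3393096923828, 203.42556762695312), 80.3873291015625), 0.61) (((429.4551696777344, -246.11570739746094), (59.590599060058594, 88.05936431884766), 81.24417114257812), 0.67)
[[ 583. -243.]
 [ 550. -459.]
 [ 351. -430.]] [ 467.  -336.7]
fallen [462. -61.  30.]
fallen [ 455. -119.   30.]
fallen [459. -90.  30.]
```

```bash

python3 -m inch '[0.35,0.79,0,0,0,0,0.35,0.79,0,0,0,0,0.35,0.79,0,0,0,0,0.35,0.79,0,0,0,0]' >/dev/null
python3 -m inch '[0,0,1,0,0,0,0,0,1,0,0,0,0,0,1,0,0,0,0,0,1,0,0,0]' 
python3 -m inch '[0,0,0.15,0,0,0,0,0,0.3,0,0,0,0,0,0.4,0,0,0,0,0,0.42,0,0,0,0,0,0.42,0,0,0]' 
```

```text
t: 18.23
eef_pos: [517.5, -344.3, 82.2]
ee_rot: [-0.001, 0.998, -0.07, -0.002]
wrist_force: [-0.3, -0.9, -2.0]
width: 41.4
grip_force: 25.0
t: 18.65
eef_pos: [518.5, -344.9, 21.9]
ee_rot: [-0.0, 0.998, -0.07, -0.001]
wrist_force: [0.3, -0.7, -0.3]
width: 41.4
grip_force: 25.0
```

```bash

python3 -m inch '[0,0,0.01,0,0,0,0,0,0.02,0,0,0,0,0,0.02,0,0,0]' 
python3 -m inch '[0,0,0.01,0,0,0,0,0,0.015,0,0,0,0,0,0.015,0,0,0]'
```

```text
t: 18.9
eef_pos: [519.4, -345.9, 20.8]
ee_rot: [0.0, 0.998, -0.07, 0.001]
wrist_force: [-0.1, -0.0, -1.3]
width: 41.6
grip_force: 25.0
t: 19.15
eef_pos: [518.9, -345.7, 17.9]
ee_rot: [0.0, 0.998, -0.07, 0.0]
wrist_force: [0.0, 0.0, -1.1]
width: 41.5
grip_force: 25.0
```

```bash

python3 -m inch '[0,0,0.01,0,0,0,0,0,0.01,0,0,0,0,0,0.01,0,0,0]' 
python3 -m inch '[0,0,0.01,0,0,0,0,0,0.01,0,0,0,0,0,0.01,0,0,0]'
```

```text
t: 19.4
eef_pos: [518.9, -345.7, 16.1]
ee_rot: [0.0, 0.998, -0.07, 0.0]
wrist_force: [-0.7, -1.4, -1.1]
width: 41.1
grip_force: 25.0
t: 19.65
eef_pos: [519.0, -345.9, 15.8]
ee_rot: [0.0, 0.998, -0.07, 0.0]
wrist_force: [-3.3, 1.2, 13.0]
width: 41.4
grip_force: 25.0
```

The cup has touched the tray floor at 13 N. I'll release it and go to the fallen cup.

```bash

python3 -m inch '[0,0,0,0,0,0,0,0,0,0,0,0,0,0,0,0,0,0,0,0,0,0,0,0,0,0,0,0,0,0]' 1 >/dev/null
python3 -m inch '[0,0,0,0,0,0,0,0,0,0,0,0,0,0,0,0,0,0,0,0,0,0,0,0,0,0,0,0,0,0]' >/dev/null
python3 -m inch '[0,0,-0.4,0,0,0,0,0,-0.8,0,0,0,0,0,-1,0,0,0,0,0,-1,0,0,0,0,0,-1,0,0,0]' >/dev/null
python3 -m inch '[-0.3,-0.8,-0.5,0,0,0,-0.3,-0.8,-0.5,0,0,0,-0.3,-0.8,-0.5,0,0,0,-0.3,-0.8,-0.5,0,0,0,-0.3,-0.8,-0.5,0,0,0]' 
python3 -m inch '[-0.33,-0.83,0,0,0,-0.75,-0.33,-0.83,0,0,0,-0.75,-0.33,-0.83,0,0,0,-0.75,-0.33,-0.83,0,0,0,-0.75,-0.33,-0.83,0,0,0,-0.75]' >/dev/null
python3 -m inch '[0,0,0,0,0,-0.75,0,0,0,0,0,-0.75,0,0,0,0,0,-0.75,0,0,0,0,0,-0.75,0,0,0,0,0,-0.75]' >/dev/null
python3 -m inch '[0,0,0,0,0,-0.52,0,0,0,0,0,-0.52,0,0,0,0,0,-0.52,0,0,0,0,0,-0.52,0,0,0,0,0,-0.52]' 
python3 look.py w10 30 cup_0_mid
python3 - <<'E'
from h import *
print(manip.state()['joints'].round(2))
a=cv2.imread('pics/w10.png')[60:340,60:450];cv2.imwrite('pics/w10c.png',cv2.resize(a,None,fx=1.8,fy=1.8))
E
```

```text
t: 21.32
eef_pos: [491.2, -216.2, 241.6]
ee_rot: [-0.0, 0.998, -0.067, 0.001]
wrist_force: [0.4, 0.0, -0.3]
width: 93.0
grip_force: 0.0
t: 22.57
eef_pos: [459.2, -91.0, 238.8]
ee_rot: [-0.001, 0.749, 0.662, -0.0]
wrist_force: [0.8, -0.5, -0.4]
width: 93.2
grip_force: 0.0
22.6 [459.2 -91.  238.8] q7 -0.24 yaw 82.9
[ 0.4   0.29 -0.42  2.13  0.17  0.76 -0.25]
```

View pics/w10c.png

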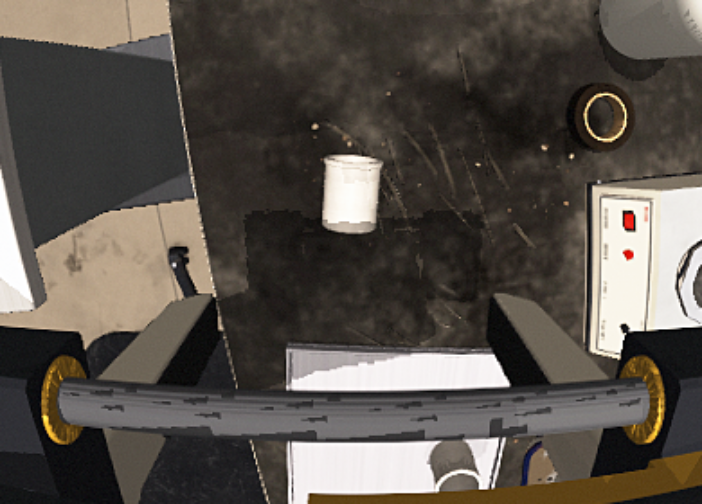

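The flared mouth is at the top, (351,157), and the base at (351,232). So the mouth points along tool +x (world +y), in line with the gripper.

```bash
python3 - <<'E'
from h import *
s=manip.state();p=manip.camera('wrist');f=lambda x,y:(60+x/1.8,60+y/1.8)
for n,u,z in(('rim z43',(352,157),43),('rim z0',(352,155),0),('base z43',(350,228),43),('base z21',(350,232),21),('mid',(351,195),43),('L',(323,195),21),('R',(380,195),21)):
  print(n,atz(p,f(*u),z,s).round(1))
o,_=ray(p,(255,193),s);print(o)
E
python3 -m inch '[0,0,0,0,-0.2,0,0,0,0,0,-0.4,0,0,0,0,0,-0.6,0,0,0,0,0,-0.7,0,0,0,0,0,-0.7,0]' >/dev/null
python3 -m inch '[0,0,0,0,-0.3,0,0,0,0,0,-0.3,0,0,0,0,0,-0.3,0,0,0,0,0,-0.3,0]'
python3 - <<'E'
from h import *
s=manip.state();print(s['joints'].round(2));print(q2R(s['ee_rot']).round(3))
E
```

```text
rim z43 [461.7 -59.1  43. ]
rim z0 [461.2 -62.4   0. ]
base z43 [ 454.1 -108.3   43. ]
base z21 [ 452.8 -116.8   21. ]
mid [457.7 -85.1  43. ]
L [436.8 -86.6  21. ]
R [478.2 -91.8  21. ]
[467.55159348 -18.76245826 405.71006464]
t: 23.47
eef_pos: [459.5, -88.9, 238.3]
ee_rot: [0.252, 0.692, 0.613, -0.287]
wrist_force: [-0.1, -0.2, 0.2]
width: 92.9
grip_force: 0.0
[-0.24  0.47 -0.22  2.15  0.79  1.2  -1.15]
[[ 0.084  0.993 -0.088]
 [ 0.703 -0.122 -0.701]
 [-0.706 -0.003 -0.708]]
```

```bash
python3 - <<'E'
from h import *
s=manip.state();print(tool(s,[455.8,-98.3,11]).round(3))
E
```

```text
[ 1.024 -0.013  1.119]
```

```bash

python3 -m inch '[0.51,-0.01,0.56,0,0,0,0.51,-0.01,0.56,0,0,0,0.51,-0.01,0.56,0,0,0,0.51,-0.01,0.56,0,0,0]' 
python3 -m inch '[0.15,0,0.16,0,0,0,0.3,0,0.32,0,0,0,0.42,0,0.45,0,0,0,0.48,0,0.52,0,0,0,0.48,0,0.52,0,0,0]' 
python3 - <<'E'
from h import *
s=manip.state();print(tool(s,[455.8,-98.3,11]).round(3),s['joints'].round(2))
E
```

```text
t: 23.8
eef_pos: [455.5, -97.0, 122.8]
ee_rot: [0.251, 0.693, 0.611, -0.289]
wrist_force: [0.5, -0.2, 0.0]
width: 92.8
grip_force: 0.0
t: 24.22
eef_pos: [456.8, -100.6, 19.7]
ee_rot: [0.252, 0.693, 0.611, -0.287]
wrist_force: [1.1, 0.1, 0.3]
width: 92.7
grip_force: 0.0
[ 0.051 -0.008  0.031] [-0.28  0.87 -0.15  2.25  1.09  0.9  -1.6 ]
```

```bash

python3 -m inch '[0.025,0,0.015,0,0,0,0.05,0,0.03,0,0,0,0.05,0,0.03,0,0,0]' 
python3 -m inch '[0,0,0,0,0,0,0,0,0,0,0,0,0,0,0,0,0,0,0,0,0,0,0,0,0,0,0,0,0,0]' 0 30
python3 -m inch '[0,0,0,0,0,0,0,0,0,0,0,0,0,0,0,0,0,0,0,0,0,0,0,0,0,0,0,0,0,0]'
python3 - <<'E'
from h import *
s=manip.state();print(tool(s,[s['eef_pos'][0],s['eef_pos'][1],s['eef_pos'][2]+100]).round(3),s['joints'].round(2))
E
```

```text
t: 24.47
eef_pos: [457.7, -97.3, 12.5]
ee_rot: [0.253, 0.693, 0.611, -0.286]
wrist_force: [-0.3, 1.5, 0.4]
width: 92.9
grip_force: 0.0
t: 24.88
eef_pos: [457.0, -97.5, 11.8]
ee_rot: [0.253, 0.693, 0.611, -0.287]
wrist_force: [-0.1, 0.0, 0.3]
width: 64.0
grip_force: 0.0
t: 25.3
eef_pos: [456.9, -97.5, 11.5]
ee_rot: [0.253, 0.693, 0.611, -0.287]
wrist_force: [1.0, -0.6, 0.5]
width: 40.9
grip_force: 29.2
[-0.471 -0.    -0.471] [-0.29  0.88 -0.15  2.24  1.1   0.89 -1.62]
```

```bash

python3 -m inch '[-0.2,0,-0.2,0,0,0,-0.4,0,-0.4,0,0,0,-0.5,0,-0.5,0,0,0,-0.5,0,-0.5,0,0,0]' >/dev/null
python3 -m inch '[-0.2,0,-0.2,0,0,0,-0.4,0,-0.4,0,0,0,-0.5,0,-0.5,0,0,0,-0.5,0,-0.5,0,0,0]'
python3 -m inch '[0,0,0,0,0.14,0,0,0,0,0,0.28,0,0,0,0,0,0.42,0,0,0,0,0,0.56,0,0,0,0,0,0.67,0]' >/dev/null
python3 -m inch '[0,0,0,0,0.14,0,0,0,0,0,0.28,0,0,0,0,0,0.42,0,0,0,0,0,0.56,0,0,0,0,0,0.67,0]'
python3 -m inch '[0,0,0,0,0.14,0,0,0,0,0,0.28,0,0,0,0,0,0.42,0,0,0,0,0,0.56,0,0,0,0,0,0.66,0]' >/dev/null
python3 -m inch '[0,0,0,0,0,0,0,0,0,0,0,0]'
python3 - <<'E'
from h import *
s=manip.state();print(s['joints'].round(2));print(q2R(s['ee_rot']).round(3))
p=manip.camera('side');save(p,'s1')
a=p['color'][60:260,230:400,::-1];cv2.imwrite('pics/s1c.png',cv2.resize(a,None,fx=3,fy=3))
E
```

```text
t: 25.97
eef_pos: [458.0, -97.4, 226.8]
ee_rot: [0.254, 0.694, 0.611, -0.285]
wrist_force: [0.1, -0.4, -1.0]
width: 40.8
grip_force: 29.2
t: 26.8
eef_pos: [456.8, -98.6, 223.1]
ee_rot: [-0.089, 0.744, 0.655, 0.102]
wrist_force: [-0.3, -0.3, -2.5]
width: 40.6
grip_force: 29.2
t: 27.38
eef_pos: [456.3, -98.2, 222.0]
ee_rot: [-0.254, 0.694, 0.61, 0.286]
wrist_force: [-0.9, -0.1, -1.1]
width: 41.0
grip_force: 29.2
[ 1.1   0.63 -0.78  2.07 -0.44  0.86  0.57]
[[ 0.092  0.992  0.087]
 [ 0.701 -0.126  0.702]
 [ 0.708 -0.004 -0.707]]
```

View pics/s1c.png

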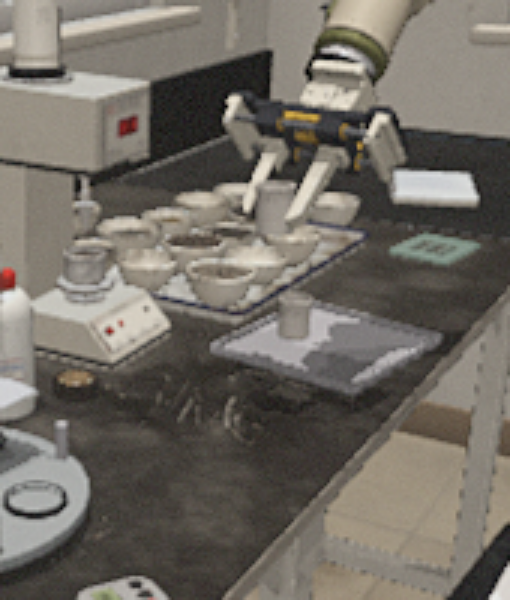

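The side view shows the once-fallen cup held upright at (275,207). The first cup stands in the tray at (295,315). Next I'll check that the tray hasn't moved and work out the placing shift.

```bash
python3 - <<'E'
from tray import *
s=manip.state()
for n in('top','side'):
  p=manip.camera(n)
  r=max(manip.outline_of('tray',p),key=lambda r:r['confidence']*(r['pixels'].sum()>800))
  q,_=cv2.findContours(r['pixels'].astype('uint8'),0,1);q=max(q,key=cv2.contourArea).reshape(-1,2)
  W=np.array([atz(p,u,8)[:2] for u in q]).astype(np.float32);print(n,r['confidence'],r['pixels'].sum(),cv2.minAreaRect(W))
p=manip.camera('top')
pass
for r in manip.outline_of('cup_0_mid',p): print(r['confidence'],r['position'].round() if hasattr(r['position'],'round') else r['position'],r['pixels'].sum(),atz(p,r['position'],53).round())
for x,y in((0,0),(-52,0)):
  T=np.array([467+x*.988+y*.156,-337-x*.156+y*.988,28+2+3]);T[2]=0
  z=q2R(s['ee_rot'])[:,2]
  print(x,y,T,tool(s,np.r_[T[:2]+19*z[:2],190]).round(3),tool(s,np.r_[s['eef_pos'][:2],s['eef_pos'][2]-100]).round(3))
E
```

```text
top 0.78 1097 ((545.6476440429688, -353.4636535644531), (99.70848846435547, 210.6152801513672), 5.447165012359619)
side 0.72 1236 ((470.1234130859375, -338.69573974609375), (251.00816345214844, 214.23410034179688), 80.66709899902344)
0 0 [ 467. -337.    0.] [-1.208  0.267 -0.896] [-0.471  0.001  0.472]
-52 0 [ 415.624 -328.888    0.   ] [-1.201 -0.079 -0.888] [-0.471  0.001  0.472]
```

```bash
python3 - <<'E'
from h import *
s=manip.state();z=q2R(s['ee_rot'])[:,2]
T=np.array([419.4,-349.8])+19*z[:2]
print(T,tool(s,np.r_[T,s['eef_pos'][2]]).round(3))
E
```

```text
[ 421.04912481 -336.49726054] [-1.146 -0.044 -1.14 ]
```

```bash

python3 -m inch '[-0.57,-0.02,-0.57,0,0,0,-0.57,-0.02,-0.57,0,0,0,-0.57,-0.02,-0.57,0,0,0,-0.57,-0.02,-0.57,0,0,0]' >/dev/null
python3 -m inch '[-0.57,-0.02,-0.57,0,0,0,-0.57,-0.02,-0.57,0,0,0,-0.57,-0.02,-0.57,0,0,0,-0.57,-0.02,-0.57,0,0,0]' 
python3 -m inch '[-0.5,0,0.5,0,0,0,-0.5,0,0.5,0,0,0,-0.5,0,0.5,0,0,0,-0.5,0,0.5,0,0,0]' 
python3 -m inch '[-0.15,0,0.15,0,0,0,-0.3,0,0.3,0,0,0,-0.36,0,0.36,0,0,0,-0.36,0,0.36,0,0,0]' 
python3 - <<'E'
from h import *
s=manip.state();print(s['joints'].round(2),tool(s,[421,-336.5,19]).round(3))
E
```

```text
t: 28.4
eef_pos: [420.0, -344.5, 222.2]
ee_rot: [-0.25, 0.696, 0.609, 0.286]
wrist_force: [-0.8, -0.5, -1.3]
width: 40.9
grip_force: 29.2
t: 28.73
eef_pos: [419.5, -335.0, 113.8]
ee_rot: [-0.256, 0.693, 0.611, 0.286]
wrist_force: [-0.3, -0.3, -1.2]
width: 41.3
grip_force: 29.2
t: 29.07
eef_pos: [420.7, -335.9, 40.4]
ee_rot: [-0.255, 0.692, 0.611, 0.287]
wrist_force: [-0.3, 0.3, -1.5]
width: 40.9
grip_force: 29.2
[ 1.24  0.98 -0.58  1.78 -0.16  0.99  0.76] [-0.104  0.003  0.098]
```

```bash

python3 -m inch '[-0.04,0,0.04,0,0,0,-0.08,0,0.08,0,0,0,-0.095,0,0.095,0,0,0,-0.095,0,0.095,0,0,0]' 
python3 -m inch '[-0.007,0,0.007,0,0,0,-0.007,0,0.007,0,0,0,-0.007,0,0.007,0,0,0]' 
python3 -m inch '[-0.007,0,0.007,0,0,0,-0.007,0,0.007,0,0,0,-0.007,0,0.007,0,0,0]'
```

```text
t: 29.4
eef_pos: [421.0, -336.9, 21.3]
ee_rot: [-0.253, 0.693, 0.611, 0.287]
wrist_force: [0.2, 0.2, -1.3]
width: 41.0
grip_force: 29.2
t: 29.65
eef_pos: [421.1, -336.9, 20.0]
ee_rot: [-0.253, 0.693, 0.611, 0.287]
wrist_force: [0.2, -0.3, -2.2]
width: 40.7
grip_force: 29.2
t: 29.9
eef_pos: [421.2, -336.8, 18.4]
ee_rot: [-0.253, 0.693, 0.611, 0.287]
wrist_force: [0.1, -0.6, 0.8]
width: 40.5
grip_force: 29.1
```

```bash

python3 -m inch '[-0.005,0,0.005,0,0,0,-0.005,0,0.005,0,0,0,-0.005,0,0.005,0,0,0]' 
python3 -m inch '[-0.005,0,0.005,0,0,0,-0.005,0,0.005,0,0,0,-0.005,0,0.005,0,0,0]'
```

```text
t: 30.15
eef_pos: [421.0, -336.5, 17.9]
ee_rot: [-0.254, 0.692, 0.611, 0.287]
wrist_force: [-1.0, -0.8, 6.2]
width: 40.6
grip_force: 29.3
t: 30.4
eef_pos: [420.6, -336.3, 17.2]
ee_rot: [-0.254, 0.692, 0.611, 0.287]
wrist_force: [-3.3, -2.1, 10.1]
width: 40.2
grip_force: 29.5
```

```bash

python3 -m inch '[0,0,0,0,0,0,0,0,0,0,0,0,0,0,0,0,0,0,0,0,0,0,0,0,0,0,0,0,0,0]' 0.57
python3 -m inch '[0,0,-0.1,0,0,0,0,0,-0.3,0,0,0,0,0,-0.6,0,0,0,0,0,-0.9,0,0,0,0,0,-1,0,0,0]'
python3 - <<'E'
from h import *
p=manip.camera('side');save(p,'s2')
a=p['color'][60:260,230:400,::-1];cv2.imwrite('pics/s2c.png',cv2.resize(a,None,fx=3,fy=3))
s=manip.state();print(tool(s,[500,-230,230]).round(3))
E
```

```text
t: 30.82
eef_pos: [421.0, -336.7, 15.9]
ee_rot: [-0.253, 0.693, 0.611, 0.287]
wrist_force: [0.6, -0.1, -0.3]
width: 52.8
grip_force: 0.0
t: 31.23
eef_pos: [407.8, -445.9, 124.9]
ee_rot: [-0.251, 0.694, 0.611, 0.287]
wrist_force: [0.7, -0.6, -1.6]
width: 53.1
grip_force: 0.0
[1.569 0.422 0.578]
```

View pics/s2c.png

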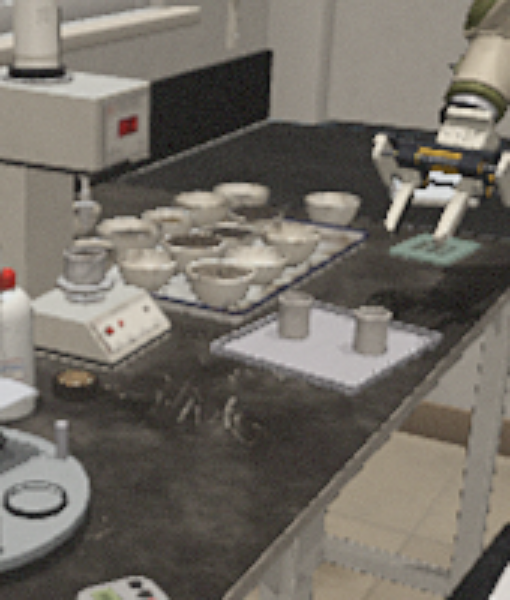

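Both cups stand upright in the tray at (295,315) and (372,330). Before turning the carousel I'll measure how close the rack is and find the post, while the arm goes back upright and over.

```bash

python3 -m inch '[0,0,-0.6,0,-0.14,0,0,0,-0.6,0,-0.28,0,0,0,-0.6,0,-0.42,0,0,0,-0.6,0,-0.56,0,0,0,-0.6,0,-0.7,0]' >/dev/null
python3 -m inch '[0,0,0,0,-0.14,0,0,0,0,0,-0.3,0,0,0,0,0,-0.3,0]' 1
python3 - <<'E'
from h import *
t=manip.camera('top');w=manip.camera('wrist')
def fake(pos,yaw):
    y=np.radians(yaw);M=np.array([[np.cos(y),np.sin(y),0],[np.sin(y),-np.cos(y),0],[0,0,-1]])
    q=R.from_matrix(M).as_quat();return {'eef_pos':pos,'ee_rot':[q[3],*q[:3]]}
s8=fake([524.5,230.9,242.1],15);s3=fake([614.5,243,368.2],162.4)
print('rack 8-top',tri([ray(w,(116,165.6),s8),ray(t,(168.9,216.8))]))
print('rack 3-8',tri([ray(w,(116,165.6),s8),ray(w,(338,55),s3)]))
print('rack 3-top',tri([ray(t,(168.9,216.8)),ray(w,(338,55),s3)]))
print('post',atz(w,(80+185/1.8,20+273/1.8),66,s8), atz(w,(80+456/1.8,20+274/1.8),66,s8))
s=manip.state();print(s['eef_pos'],s['joints'].round(2),q2R(s['ee_rot']).round(2),tool(s,[480,100,260]).round(2))
E
```

```text
t: 31.95
eef_pos: [402.8, -499.2, 186.9]
ee_rot: [0.002, 0.747, 0.665, -0.001]
wrist_force: [0.5, 1.4, -0.2]
width: 68.3
grip_force: 0.0
rack 8-top (array([481.82379597, 423.17682087,  28.3379865 ]), [np.float64(0.07104085928455962), np.float64(0.071040859284588)])
rack 3-8 (array([482.03483378, 429.66653263,  22.09046974]), [np.float64(4.021947852349627), np.float64(4.021947852349539)])
rack 3-top (array([483.77462558, 424.24875398,  39.23201428]), [np.float64(4.01042663829131), np.float64(4.010426638291491)])
post [506.97482798 317.89440824  66.        ] [553.17429534 143.2867861   66.        ]
[ 400.93425411 -503.01898506  186.15621084] [ 1.04  0.56 -0.35  1.81  0.25  0.82  0.45] [[ 0.12  0.99 -0.  ]
 [ 0.99 -0.12  0.  ]
 [ 0.   -0.   -1.  ]] [ 4.05  0.04 -0.49]
```

```bash

python3 -m inch '[1,0,-0.3,0,0,0,1,0,-0.3,0,0,0,1,0,-0.3,0,0,0,1,0,-0.3,0,0,0]' 1 >/dev/null
python3 -m inch '[1,0,0,0,0,0,1,0,0,0,0,0,1,0,0,0,0,0,1,0,0,0,0,0]' 0.6 >/dev/null
python3 -m inch '[1,0,0,0,0,0,1,0,0,0,0,0,1,0,0,0,0,0,1,0,0,0,0,0]' >/dev/null
python3 -m inch '[1,0,0,0,0,0,1,0,0,0,0,0,1,0,0,0,0,0,1,0,0,0,0,0]' 
python3 -m inch '[1,0,0,0,0,-0.6,1,0,0,0,0,-0.6,1,0,0,0,0,-0.6,1,0,0,0,0,-0.6,1,0,0,0,0,-0.6]' 
python3 -m inch '[0,0,0,0,0,-0.75,0,0,0,0,0,-0.75,0,0,0,0,0,-0.75,0,0,0,0,0,-0.75,0,0,0,0,0,-0.75]' >/dev/null
python3 -m inch '[0,0,0,0,0,-0.75,0,0,0,0,0,-0.75,0,0,0,0,0,-0.75,0,0,0,0,0,-0.75,0,0,0,0,0,-0.75]' >/dev/null
python3 -m inch '[0,0,0,0,0,0,0,0,0,0,0,0]'
python3 - <<'E'
from h import *
s=manip.state();print(s['joints'].round(2),q2R(s['ee_rot']).round(2)[:2],tool(s,[506,304,110]).round(3))
p=manip.camera('wrist');save(p,'w11')
for r in manip.outline_of('post_0',p)+manip.outline_of('cup_0_mid',p): print(r['confidence'],r['position'],r['pixels'].sum(),atz(p,r['position'],66,s).round())
E
```

```text
t: 33.38
eef_pos: [475.4, 93.8, 230.5]
ee_rot: [-0.001, 0.75, 0.662, 0.0]
wrist_force: [0.4, -0.1, 0.8]
width: 55.9
grip_force: 0.0
t: 33.8
eef_pos: [493.8, 244.7, 230.3]
ee_rot: [-0.002, 0.571, 0.821, 0.001]
wrist_force: [0.1, 1.2, -0.6]
width: 55.4
grip_force: 0.0
t: 34.8
eef_pos: [493.7, 237.6, 230.1]
ee_rot: [-0.001, 0.026, 1.0, 0.0]
wrist_force: [-0.1, 0.1, -0.3]
width: 55.6
grip_force: 0.0
[ 0.1   0.53 -0.95  1.95  0.53  0.93  0.41] [[-1.    0.05 -0.  ]
 [ 0.05  1.    0.  ]] [-0.061  0.446  0.8  ]
0.98 [270.2, 210.4] 13133 [531. 252.  66.]
0.57 [344.9, 237.8] 412 [573. 345.  66.]
```

```bash

python3 -m inch '[-0.06,0.44,0,0,0,0,-0.06,0.44,0,0,0,0,-0.06,0.44,0.8,0,0,0,-0.06,0.44,0.8,0,0,0,-0.06,0.44,0.8,0,0,0]' >/dev/null
python3 -m inch '[0,0,0.2,0,0,0,0,0,0.2,0,0,0]'
python3 - <<'E'
from h import *
s=manip.state();print(tool(s,[506,304,36]).round(3))
p=manip.camera('wrist');save(p,'w12')
cv2.imwrite('pics/w12c.png',cv2.resize(p['color'][60:384,40:470,::-1],None,fx=1.8,fy=1.8))
E
```

```text
t: 35.53
eef_pos: [502.9, 302.5, 75.7]
ee_rot: [-0.003, 0.023, 1.0, -0.002]
wrist_force: [-0.5, -1.3, -1.0]
width: 55.9
grip_force: 0.0
[-0.022  0.012  0.265]
```

View pics/w12c.png

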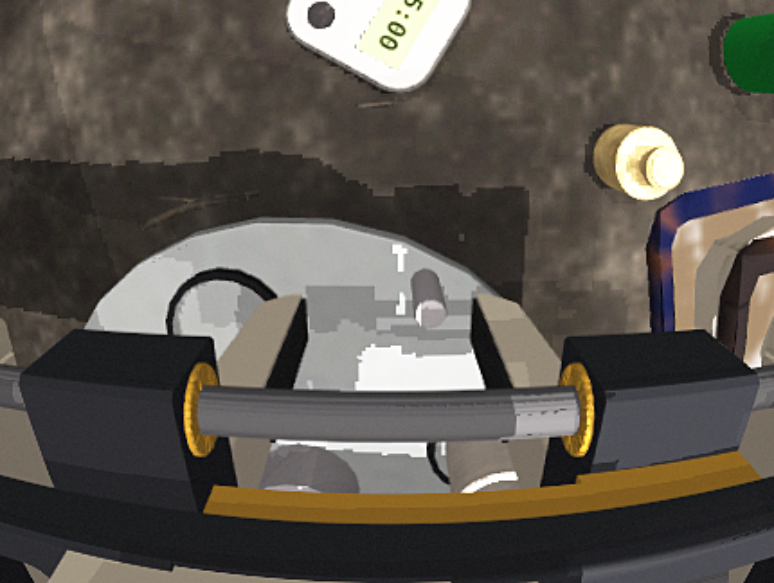

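The post top at (432,313) sits between the open fingers, close to the +y one. The weight, watch and rack are clear. I'll drop down and drag it round.

```bash

python3 -m inch '[0,0,0.13,0,0,0,0,0,0.25,0,0,0,0,0,0.26,0,0,0,0,0,0.26,0,0,0]' 
python3 -m inch '[0.02,-0.05,0,0,0,0,0.035,-0.1,0,0,0,0,0.047,-0.15,0,0,0,0,0.056,-0.2,0,0,0,0,0.062,-0.25,0,0,0,0]'
python3 -m inch '[0.006,-0.044,0,0,0,0,0.011,-0.088,0,0,0,0,0.015,-0.133,0,0,0,0,0.018,-0.177,0,0,0,0,0.02,-0.222,0,0,0,0]'
python3 -m inch '[-0.005,-0.044,0,0,0,0,-0.012,-0.088,0,0,0,0,-0.02,-0.133,0,0,0,0,-0.03,-0.177,0,0,0,0,-0.04,-0.218,0,0,0,0]'
python3 -m inch '[-0.01,-0.03,0,0,0,0,-0.02,-0.055,0,0,0,0,-0.03,-0.08,0,0,0,0,-0.043,-0.11,0,0,0,0,-0.057,-0.138,0,0,0,0]'
python3 -m inch '[-0.017,-0.03,0,0,0,0,-0.034,-0.055,0,0,0,0,-0.052,-0.08,0,0,0,0,-0.07,-0.11,0,0,0,0,-0.09,-0.139,0,0,0,0]'
python3 - <<'E'
from h import *
s=manip.state();print(s['eef_pos'],s['wrist_force'])
p=manip.camera('top');save(p,'t2')
for r in manip.outline_of('cup_0_mid',p): print(r['confidence'],np.round(r['position']),r['pixels'].sum(),atz(p,r['position'],66).round())
E
```

```text
t: 35.92
eef_pos: [505.5, 305.0, 43.1]
ee_rot: [0.0, 0.023, 1.0, 0.0]
wrist_force: [0.7, -0.9, 0.6]
width: 56.1
grip_force: 0.0
t: 36.33
eef_pos: [493.9, 266.6, 42.3]
ee_rot: [0.0, 0.023, 1.0, 0.0]
wrist_force: [-0.2, 1.4, -0.3]
width: 55.7
grip_force: 0.6
t: 36.75
eef_pos: [489.5, 233.8, 41.7]
ee_rot: [-0.0, 0.023, 1.0, -0.0]
wrist_force: [-0.4, 1.1, 0.6]
width: 55.9
grip_force: 0.5
t: 37.17
eef_pos: [494.1, 200.7, 41.7]
ee_rot: [-0.0, 0.023, 1.0, -0.0]
wrist_force: [-0.9, 0.1, -0.1]
width: 55.9
grip_force: 0.4
t: 37.58
eef_pos: [501.7, 180.2, 41.7]
ee_rot: [0.0, 0.023, 1.0, 0.0]
wrist_force: [-0.4, 0.6, -0.8]
width: 55.8
grip_force: 0.4
t: 38.0
eef_pos: [514.4, 158.7, 41.7]
ee_rot: [0.0, 0.023, 1.0, 0.0]
wrist_force: [0.1, 0.5, 0.3]
width: 55.4
grip_force: 0.6
[514.42879864 158.67704018  41.73719454] [0.13847363 0.49599104 0.2592756 ]
0.27 [200. 192.] 1009 [575. 293.  66.]
```

```bash

python3 -m inch '[0,0.03,-0.25,0,0,0,0,0.03,-0.5,0,0,0,0,0,-0.75,0,0,0,0,0,-1,0,0,0,0,0,-1,0,0,0]' >/dev/null
python3 -m inch '[-0.02,0.75,-0.33,0,0,0.13,-0.02,0.75,-0.33,0,0,0.13,-0.02,0.75,-0.33,0,0,0.13,-0.02,0.75,-0.33,0,0,0.13]' 1 >/dev/null
python3 -m inch '[0,0,0,0,0,0,0,0,0,0,0,0]'
python3 look.py w13 78 cup_0_mid pocket_0
python3 - <<'E'
from h import *
# dark ring at known place: score pocket angle by projecting cup rim circle onto wrist picture gradients
s=manip.state();p=manip.camera('wrist');g=cv2.GaussianBlur(cv2.cvtColor(p['color'],cv2.COLOR_RGB2GRAY),(3,3),0).astype(float)
K=np.array(p['mtx']);M=np.array(p['mount']);Rt=q2R(s['ee_rot'])
def pw(P):
    c=M[:3,:3].T@(Rt.T@(P-s['eef_pos'])-M[:3,3]);v=np.array([c[0],-c[1],-c[2]]);r=np.hypot(v[0],v[1]);th=np.arctan2(r,v[2])
    return K[0,2]+K[0,0]*th*v[0]/r,K[1,2]+K[1,1]*th*v[1]/r
a=np.linspace(0,2*np.pi,72,endpoint=False);best=[]
for A in range(150,195):
  for dx in(-4,0,4):
   for dy in (0,):
    c=np.array([616.5+dx,254.8])+95*np.array([np.cos(np.radians(A)),np.sin(np.radians(A))])
    sm=[]
    for rad in(27,35): 
        z=34; px=np.array([pw(np.r_[c+rad*np.array([np.cos(b),np.sin(b)]),z if rad<30 else 28]) for b in a])
        sm.append(cv2.remap(g.astype(np.float32),px[:,0].astype(np.float32),px[:,1].astype(np.float32),1))
    best.append((np.mean(sm[1]-sm[0]),A,dx,c.round()))
best.sort(key=lambda b:-b[0]);print(best[:4]);print('cup centre px expected',pw(np.array([522.7,269.7,78])))
E
```

```text
t: 39.02
eef_pos: [521.9, 270.4, 240.6]
ee_rot: [-0.0, 0.074, 0.997, -0.001]
wrist_force: [-0.3, -0.8, -0.5]
width: 90.2
grip_force: 0.0
39.0 [521.9 270.4 240.6] q7 0.32 yaw 171.6
pocket_0 0.81 [252. 194.] 13836 [537. 263.  78.] box [[457.0, 165.0], [487.0, 384.0], [613.0, 377.0], [580.0, 137.0]]
[(np.float32(101.88956), 172, 0, array([522., 268.])), (np.float32(93.63485), 171, 0, array([523., 270.])), (np.float32(78.396416), 173, 0, array([522., 266.])), (np.float32(68.59804), 170, 0, array([523., 271.]))]
cup centre px expected (np.float64(256.8487016024541), np.float64(180.54292221385126))
```

The pocket ring is found at about (522,268.5), right at the opening. I'll descend and grasp; the finger width will confirm.

```bash

python3 -m inch '[0,-0.01,0.8,0,0,0,0,-0.01,0.8,0,0,0,0,-0.01,0.8,0,0,0,0,-0.01,0.8,0,0,0]' >/dev/null
python3 -m inch '[0,0,0.18,0,0,0,0,0,0.36,0,0,0,0,0,0.53,0,0,0,0,0,0.53,0,0,0]' 
python3 -m inch '[0,0,0,0,0,0,0,0,0,0,0,0,0,0,0,0,0,0,0,0,0,0,0,0,0,0,0,0,0,0]' 0 25
python3 -m inch '[0,0,0,0,0,0,0,0,0,0,0,0,0,0,0,0,0,0,0,0,0,0,0,0,0,0,0,0,0,0]' 
python3 -m inch '[0,0,-0.1,0,0,0,0,0,-0.2,0,0,0,0,0,-0.3,0,0,0,0,0,-0.4,0,0,0,0,0,-0.5,0,0,0]'
python3 -m inch '[0,0,-0.2,0,0,0,0,0,-0.4,0,0,0,0,0,-0.6,0,0,0,0,0,-0.8,0,0,0,0,0,-0.8,0,0,0]'
```

```text
t: 39.88
eef_pos: [521.2, 268.2, 39.5]
ee_rot: [-0.002, 0.074, 0.997, -0.001]
wrist_force: [-0.5, -0.2, -0.2]
width: 93.0
grip_force: 0.0
t: 40.3
eef_pos: [522.7, 269.9, 43.0]
ee_rot: [0.001, 0.074, 0.997, 0.0]
wrist_force: [0.3, 0.2, 0.3]
width: 64.2
grip_force: 0.0
t: 40.72
eef_pos: [522.1, 269.9, 41.8]
ee_rot: [0.0, 0.074, 0.997, 0.0]
wrist_force: [-0.1, -0.5, 1.7]
width: 41.3
grip_force: 25.0
t: 41.13
eef_pos: [521.7, 269.5, 117.1]
ee_rot: [-0.0, 0.074, 0.997, -0.0]
wrist_force: [-0.2, -0.1, -1.5]
width: 41.2
grip_force: 25.0
t: 41.55
eef_pos: [523.3, 271.7, 241.8]
ee_rot: [0.003, 0.074, 0.997, 0.002]
wrist_force: [0.1, 0.3, -1.4]
width: 41.3
grip_force: 25.0
```

```bash

python3 -m inch '[-0.06,-1,0,0,0,0,-0.06,-1,0,0,0,0,-0.06,-1,0,0,0,0,-0.06,-1,0,0,0,0]' >/dev/null
python3 -m inch '[-0.06,-1,0,0,0,0,-0.06,-1,0,0,0,0,-0.06,-1,0,0,0,0,-0.06,-1,0,0,0,0]' >/dev/null
python3 -m inch '[-0.06,-1,0,0,0,0,-0.06,-1,0,0,0,0,-0.06,-1,0,0,0,0,-0.06,-1,0,0,0,0]' 
python3 -m inch '[0,0,0,0,0,0,0,0,0,0,0,0]'
python3 - <<'E'
from tray import *
s=manip.state();print(s['joints'].round(2))
for n in('wrist','top','side'):
  p=manip.camera(n);save(p,'chk_'+n)
  for r in manip.outline_of('tray',p):
    if r['pixels'].sum()<700: continue
    q,_=cv2.findContours(r['pixels'].astype('uint8'),0,1);q=max(q,key=cv2.contourArea).reshape(-1,2)
    W=np.array([atz(p,u,8,s)[:2] for u in q]).astype(np.float32);print(n,round(r['confidence'],2),r['pixels'].sum(),np.round(np.concatenate([np.ravel(v) for v in cv2.minAreaRect(W)])))
  for r in manip.outline_of('cup_0_mid',p):
    if r['confidence']>.3: print(' cup',round(r['confidence'],2),r['pixels'].sum(),atz(p,r['position'],28,s).round())
E
```

```text
t: 42.55
eef_pos: [480.7, -184.0, 235.6]
ee_rot: [-0.001, 0.076, 0.997, -0.001]
wrist_force: [-0.2, -0.6, -1.3]
width: 41.5
grip_force: 25.0
t: 42.72
eef_pos: [481.6, -180.8, 235.8]
ee_rot: [-0.001, 0.076, 0.997, 0.0]
wrist_force: [1.1, 1.4, -1.6]
width: 41.4
grip_force: 25.0
[ 0.94  0.48 -0.97  2.02  0.5   0.91  1.12]
wrist 0.67 16297 [ 468. -336.  223.  203.   80.]
 cup 0.79 4778 [ 581. -194.   28.]
top 0.56 1691 [674. 255. 234. 146.  82.]
 cup 0.58 65 [629. 258.  28.]
side 0.76 1096 [ 470. -335.  252.  215.   80.]
 cup 0.47 111 [ 813. -995.   28.]
```

```bash

python3 -m inch '[0,0,0,0,0,0.67,0,0,0,0,0,0.67,0,0,0,0,0,0.67,0,0,0,0,0,0.67,0,0,0,0,0,0.67]' >/dev/null
python3 -m inch '[0,0,0,0,0,0.67,0,0,0,0,0,0.67,0,0,0,0,0,0.67,0,0,0,0,0,0.67,0,0,0,0,0,0.67]' >/dev/null
python3 -m inch '[0,0,0,0,0,0.67,0,0,0,0,0,0.67,0,0,0,0,0,0.67,0,0,0,0,0,0.67,0,0,0,0,0,0.67]' >/dev/null
python3 -m inch '[-0.63,0.1,0,0,0,0,-0.63,0.1,0,0,0,0,-0.63,0.1,0,0,0,0,-0.63,0.1,0,0,0,0]' >/dev/null
python3 -m inch '[0,0,1,0,0,0,0,0,1,0,0,0,0,0,1,0,0,0,0,0,1,0,0,0,0,0,1,0,0,0]' 
python3 - <<'E'
from h import *
s=manip.state();print(tool(s,[481.8,-278,20]).round(3))
E
```

```text
t: 45.17
eef_pos: [480.2, -272.4, 82.2]
ee_rot: [-0.004, 0.758, 0.652, -0.001]
wrist_force: [-0.0, -0.2, 0.7]
width: 41.7
grip_force: 25.0
[-0.037  0.019  0.415]
```

```bash

python3 -m inch '[-0.03,0.02,0.13,0,0,0,-0.03,0.02,0.26,0,0,0,-0.03,0.02,0.36,0,0,0,-0.03,0.02,0.4,0,0,0,-0.03,0.02,0.4,0,0,0]' 
python3 -m inch '[0,0,0.01,0,0,0,0,0,0.01,0,0,0,0,0,0.01,0,0,0]' 
python3 -m inch '[0,0,0.01,0,0,0,0,0,0.01,0,0,0,0,0,0.01,0,0,0]'
```

```text
t: 45.58
eef_pos: [485.2, -279.1, 26.9]
ee_rot: [-0.0, 0.759, 0.651, 0.0]
wrist_force: [-0.2, -0.0, -0.7]
width: 41.3
grip_force: 25.0
t: 45.83
eef_pos: [485.4, -280.1, 26.4]
ee_rot: [0.001, 0.76, 0.65, 0.0]
wrist_force: [-0.9, 0.5, -0.5]
width: 41.5
grip_force: 25.0
t: 46.08
eef_pos: [484.9, -280.0, 24.0]
ee_rot: [0.0, 0.76, 0.65, 0.0]
wrist_force: [0.1, -0.9, -1.2]
width: 41.6
grip_force: 25.0
```

```bash

python3 -m inch '[0,0,0.01,0,0,0,0,0,0.02,0,0,0,0,0,0.03,0,0,0,0,0,0.03,0,0,0]' 
python3 -m inch '[0,0,0.01,0,0,0,0,0,0.01,0,0,0,0,0,0.01,0,0,0]' 
python3 -m inch '[0,0,0.008,0,0,0,0,0,0.008,0,0,0,0,0,0.008,0,0,0]'
```

```text
t: 46.42
eef_pos: [484.6, -279.8, 18.8]
ee_rot: [-0.0, 0.76, 0.65, -0.0]
wrist_force: [0.2, 0.6, -1.3]
width: 41.4
grip_force: 25.0
t: 46.67
eef_pos: [484.8, -279.9, 17.6]
ee_rot: [-0.0, 0.76, 0.65, -0.0]
wrist_force: [0.4, 0.4, -1.1]
width: 41.5
grip_force: 25.0
t: 46.92
eef_pos: [485.0, -279.9, 16.8]
ee_rot: [0.0, 0.76, 0.65, 0.0]
wrist_force: [0.2, 0.4, 3.8]
width: 41.4
grip_force: 25.0
```

```bash

python3 -m inch '[0,0,0,0,0,0,0,0,0,0,0,0,0,0,0,0,0,0,0,0,0,0,0,0,0,0,0,0,0,0]' 0.75
python3 -m inch '[0,0,-0.2,0,0,0,0,0,-0.5,0,0,0,0,0,-0.8,0,0,0,0,0,-1,0,0,0,0,0,-1,0,0,0]' >/dev/null
python3 -m inch '[1,0,-0.6,0,0,0,1,0,-0.6,0,0,0,1,0,-0.6,0,0,0,1,0,-0.6,0,0,0,1,0,-0.6,0,0,0]'
python3 -m inch '[1,0,0,0,0,0,1,0,0,0,0,0,1,0,0,0,0,0,1,0,0,0,0,0,1,0,0,0,0,0]'
python3 - <<'E'
from h import *
s=manip.state()
S=manip.camera('side');t=manip.camera('top');save(S,'s3');save(t,'t3')
for n,p in(('side',S),('top',t)):
  for nm in('tray','cup_0_mid','weight','watch','wash','tape'):
    for r in manip.outline_of(nm,p):
      if r['confidence']>.3 and r['pixels'].sum()<4000:
        q=np.argwhere(r['pixels']);print(n,nm,round(r['confidence'],2),np.round(r['position']),len(q),'hw',np.ptp(q,0)+1,atz(p,r['position'],0 if nm!='cup_0_mid' else 28).round())
for u in((519,-346),(419,-350),(484,-280)): print('expected',[np.round(proj(p,[*u,28])) for p in(S,t)])
E
```

```text
t: 47.33
eef_pos: [484.8, -279.9, 16.4]
ee_rot: [-0.0, 0.76, 0.65, -0.0]
wrist_force: [-0.4, -0.2, -0.0]
width: 67.9
grip_force: 0.0
t: 48.17
eef_pos: [510.3, -125.5, 260.2]
ee_rot: [0.001, 0.758, 0.652, 0.002]
wrist_force: [0.2, 0.0, 0.1]
width: 69.8
grip_force: 0.0
t: 48.58
eef_pos: [531.9, 22.6, 256.8]
ee_rot: [-0.001, 0.758, 0.653, 0.001]
wrist_force: [0.1, 1.1, 0.4]
width: 69.9
grip_force: 0.0
side tray 0.91 [335. 176.] 1075 hw [31 77] [ 476. -324.    0.]
side cup_0_mid 0.45 [330. 172.] 180 hw [17 12] [ 485. -284.   28.]
side weight 0.62 [217. 275.] 271 hw [23 15] [472. 403.   0.]
side watch 0.69 [270. 264.] 482 hw [21 32] [393. 298.   0.]
side wash 0.96 [232. 169.] 757 hw [60 21] [ 851. -181.    0.]
side wash 0.69 [226. 225.] 2670 hw [54 75] [599. 197.   0.]
top tray 0.81 [354. 214.] 2529 hw [56 59] [ 479. -322.    0.]
top cup_0_mid 0.47 [350. 209.] 99 hw [10 12] [ 496. -303.   28.]
top weight 0.43 [172. 224.] 45 hw [8 7] [453. 415.   0.]
top watch 0.55 [210. 194.] 2029 hw [69 70] [573. 261.   0.]
top wash 0.6 [268. 157.] 264 hw [21 18] [721.  21.   0.]
top tape 0.59 [267. 158.] 297 hw [22 23] [715.  23.   0.]
top tape 0.39 [210. 194.] 2046 hw [70 69] [572. 262.   0.]
expected [array([327., 165.]), array([361., 203.])]
expected [array([353., 170.]), array([363., 228.])]
expected [array([329., 172.]), array([345., 212.])]
```

```bash

python3 -m inch '[-1,-0.05,-0.5,0,0,0,-1,-0.05,-0.5,0,0,0,-1,-0.05,-0.5,0,0,0,-1,-0.05,-0.5,0,0,0,-1,-0.05,-0.5,0,0,0]' >/dev/null
python3 -m inch '[-1,-0.1,0,0,0,0,-1,-0.1,0,0,0,0,-1,-0.1,0,0,0,0,-1,-0.1,0,0,0,0]' >/dev/null
python3 -m inch '[-1,-0.1,0,0,0,0,-1,-0.1,0,0,0,0,-1,-0.1,0,0,0,0,-1,-0.1,0,0,0,0,-1,-0.1,0,0,0,0]'
python3 -m inch '[0,0,0,0,0,0,0,0,0,0,0,0]' >/dev/null
python3 look.py w14 28 cup_0_mid tray
python3 - <<'E'
from h import *
s=manip.state();p=manip.camera('wrist');K=np.array(p['mtx']);M=np.array(p['mount']);Rt=q2R(s['ee_rot'])
g=cv2.cvtColor(p['color'],cv2.COLOR_RGB2GRAY);e=cv2.GaussianBlur(cv2.Canny(g,40,100).astype(np.float32),(3,3),0)
def pw(P):
    c=M[:3,:3].T@(Rt.T@(P-s['eef_pos'])-M[:3,3]);v=np.array([c[0],-c[1],-c[2]]);r=np.hypot(v[0],v[1]);th=np.arctan2(r,v[2])
    return K[0,2]+K[0,0]*th*v[0]/r,K[1,2]+K[1,1]*th*v[1]/r
a=np.linspace(0,2*np.pi,48,endpoint=False)
for n,u in(('A',(519,-346)),('B',(419,-350)),('C',(484.8,-280))):
  b=[]
  for dx in range(-24,25,2):
    for dy in range(-24,25,2):
      q=np.array([pw(np.array([u[0]+dx+21.5*np.cos(t),u[1]+dy+21.5*np.sin(t),53])) for t in a],np.float32)
      b.append((cv2.remap(e,q[:,0],q[:,1],1).mean(),dx,dy))
  b.sort(reverse=True);print(n,b[:3],np.round(pw(np.array([*u,53]))))
E
```

```text
t: 50.45
eef_pos: [421.4, -428.5, 330.5]
ee_rot: [-0.0, 0.763, 0.647, -0.001]
wrist_force: [-0.6, 0.8, -0.5]
width: 69.8
grip_force: 0.0
50.6 [ 425.  -421.2  331.3] q7 0.34 yaw 81.1
cup_0_mid 0.55 [280.  67.] 672 [ 484. -280.   28.] box [[454.0, -279.0], [492.0, -249.0], [516.0, -282.0], [477.0, -312.0]]
A [(np.float32(81.21958), 4, 8), (np.float32(80.5941), 0, 4), (np.float32(80.20565), 4, 10)] [311. 104.]
B [(np.float32(89.083275), 8, 10), (np.float32(82.34991), 6, 10), (np.float32(79.85059), 10, 10)] [245. 116.]
C [(np.float32(80.50461), -4, -6), (np.float32(75.65741), -4, -4), (np.float32(74.057884), -2, -6)] [282.  64.]
```

```bash
python3 -c "
from station import manip
print(manip.hand_in(), manip.state()['t'])"
```

```text
the job is handed in; nothing more can be done
the job is handed in; nothing more can be done
```

I handed the job in with the knob loosened about 2.9 rad clockwise and the two carousel cups and the fallen cup upright in the tray; the last camera check found all three rims within about 12 mm of where I put them, and no result came back.

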